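# Click out an adjusting tool and trim a controller

### The job

Trim the tilted controller with the yellow retractable adjusting tool: push the red button in the tool's end fully home against the metal face of the bench stop so that the blade comes out, then lay the tool back in its wooden cradle, let go and take it afresh at a slant. With its blade in the slotted brass screw, turn the screw clockwise until the red needle stands in the middle of the green marks, and lay the tool back in the cradle. Leave the tape measure, tin, tape roll and marker where they are.

Things in the scene. Friction and masses are not known exactly. Their poses are not given: they have to be found in the camera images.
- tool: yellow adjusting tool: square bar 116 x 20 x 20 mm, 0.11 kg; origin mid-bar on its axis, x to the blade end, z up as it first lies. Black nose (17-20 mm across), face at x = +74 mm; red end button (13 mm across), face at x = -70 mm while out. Plastic blade in the nose 12 mm wide along z, 2.6 mm thick along y (front 2 mm: 1.6); at first hidden in the nose, clicked out it stands out 11 mm
- button (a joint): how far the tool's red button is pushed in: 0 (out, at the start) to 0.008 m (fully home). Pushing takes about 11 N; it stays where pushed. It drives the blade forward, 1.5 mm per mm. About 7 N on the blade's tip would push blade and button back
- blade_tip (a point): centre of the blade's front edge, on the tool's axis: x = +73 mm in the tool's frame when retracted, +85 mm when clicked out; axes as the tool's
- cradle: fixed wooden cradle, foot 116 x 50 mm, 60 mm high; origin centre of underside, x along the tool (blade to +x at first), z up. Two rests, 14 mm thick, at x = -42 and +42 mm: flat seats at z = 40 mm, about 26 mm wide, between cheeks flaring out 20 degrees up to z = 60 mm; foot between them 8 mm thick, ends open. Seated, the tool's axis is at z = 50 mm and it can lie shifted along x
- bench_stop: fixed dark wooden bench stop, 34 x 90 x 70 mm, with an aluminium face plate 80 mm wide from z = 8 to 68 mm; origin at the foot of that face, midway along it; x points straight out of the face (roughly away from the robot), y along it, z up. The block lies on the -x side
- controller: fixed grey desk controller, housing 120 mm wide, 130 mm long, leaning on a stand, about 145 mm high; origin on the bench straight below the screw (66 mm up); x to its back, z up. Its flat front panel faces -x and up, its outward normal 35 degrees above level. Screw low on the panel in a round opening 28 mm across; meter (white dial, red needle, green marks) above it
- screw_slot (a point): centre of the mouth of the slot in the brass screw (24 mm across), 1.5 mm behind the panel; turns with the screw: x along the slot, z out of the panel along the screw's axis. Slot 5.6 mm wide, 11 mm deep, open at both ends within the 28 mm opening. The tool goes in along -z, blade's width along the slot, either way round; 5 to 8 mm deep is right
- adjust_screw (a joint): angle of screw and needle (they turn together), rad, growing clockwise as seen from in front of the panel; 0 is slot and needle pointing straight up the panel, stops at -0.75 and +0.75. The green marks run from 0.28 to 0.52, middle 0.40. It stays where it is left; friction 0.03 N m. The blade has about 0.25 rad of play in the slot before the screw follows
- tape_measure: yellow and black tape measure lying on its side, 64 x 89 x 33 mm, loose bystander; origin at the centre of its underside
- nail_tin: round tin with a red lid, 73 mm across, 60 mm high, loose bystander; origin at the centre of its underside
- masking_tape: roll of beige tape lying flat, 90 mm across, 25 mm high, loose bystander; origin at the centre of its underside
- marker: black marker pen with a blue end, 128 mm long along y, 18 mm thick, loose bystander; origin at the centre of its underside
There are look-alikes about, which are no part of the job. Of the things that look like the tool, the larger one is meant.

How it is judged:
By the outcome, as a careful person would: the job done as asked, in the order asked, and still so for the second after the job is handed in, with the robot touching nothing.
It also fails if it takes over 72 s, if anything falls off the work surface, if the arm or the gripper's body presses on something with over 40 N, if the wrist force passes 120 N, or if a joint passes its speed limit or range.

### The arm

A 6-joint arm with a two-finger parallel gripper is mounted at the origin on a cart in front of the work surface, level with it; the furniture and walls round the work are solid. World frame = base frame: x ahead of the robot, y to its left, z up, the work surface at z = 0. Lengths are in m, angles in rad, forces in N, time in s.
With the tool pointing down it reaches from about 0.4 to 0.825 m from the base axis. Payload 7 kg.
Tool frame: the origin (TCP) lies on the centre line of the jaws, within the pads' length; the fingertips stand 22 mm ahead of it and the grasp point (between the pads) lies 3 mm ahead of it (arm.tcp_to_tips is the distance from the TCP to the fingertips, in m); z points along the fingers, y is the line along which they close (so a half turn about z gives the same grasp; the last joint's range is limited). The gripper opens to 88 mm and grips with 3 to 60 N. Pads are 19 mm wide; open, the fingers measure 130 mm over their backs; the gripper's body (78 mm by 193 mm) begins 47 mm behind the grasp point.
Start: joints at [-1.018, 0.359, 0.012, 0, -1.224, -0.288], TCP at [0.177, -0.651, 0.249] pointing down, gripper open.
Joint ranges: [-3.07, 3.07], [-1.43, 2.12], [-1.02, 1.25], [-3.03, 1.67], [-3.05, -0], [-3.03, 3.03]. Speed limits (rad/s): [2.39, 2.39, 3.01, 3.14, 3.14, 3.14].

### API

Orientations are given as [roll, pitch, yaw] about the fixed x, y, z axes, in that order (R = Rz(yaw) Ry(pitch) Rx(roll)).
In Python, from station import arm gives the robot as it stands.
- The arm moves only by the tool jog_arm, never from a script. Its argument "targets" is a list of rows, each an object of numbers: "dx", "dy", "dz": the shift along the tool's x, y, z in mm; "rx", "ry", "rz": the turn, a rotation vector about the tool's x, y, z in rad; "gripper": the closure, from 0 (fully open) to 1 (shut). In form: [{"dx": .., "dy": .., "dz": .., "rx": .., "ry": .., "rz": .., "gripper": ..}, ...]. A call has exactly 8 rows; each row is the pose to reach, as a shift and turn from the pose commanded when the call began, along the tool's axes at that moment; what a row does not reach only later rows make up. A row lasts 1/12 s, in which the tool goes at most 41.7 mm and 7.16 degrees, less where a joint would pass 70% of its speed; a pose out of reach is approached as far as the arm can. A call with a gripper value outside its range is refused whole. The fingers move at their own pace and stop on an object; "force" is the grip in N (left out, the last holds). Time passes only in rows, so rows that repeat a pose let the fingers close, or fill a call up. It gives the time, the measured TCP pose, the force, the opening and the grip force at its end, in the units of the state.
- arm.get_state(): the state, without advancing time (a new reading comes with each control period).
- arm.grab_frame(name): name is "side" or "top" or "wrist"; returns a dict with "frame" (384x512x3 uint8, red, green, blue), "z_map" (384x512 float32, m along the optical axis (not along the pixel's ray), 0 where there is no reading), "fx", "fy", "cx", "cy" (pixels), "view" (4x4, takes a point from world to camera coordinates). Camera axes: x right, y down, z forward; pixel columns grow to the right and rows downward; lengths in m; the calibration is good to about 2 mm. A picture is of the moment at which its call begins.
- arm.job_done(): hands the job in; it is judged then, once.
The state is a dict: "t": time; "q": joint angles; "qd": joint speeds; "joint_efforts": joint torques, N m; "eef_pos": TCP position; "ee_rot": TCP orientation; "force": force on the tool from outside, world axes, zero at the start; "moment": the same for the moment, N m; "width": finger opening in m; "gripper_force": force on a finger pad.
Only numpy, scipy, OpenCV 4.12 (cv2) and the standard library are available. Lean on these libraries where they do the work, as an engineer would, in place of code of your own. Each camera call takes 0.05 s, during which the arm holds its last target. There are 200 camera calls.

## Working session

There is one attempt and no reset: what is moved stays moved. The work goes in short steps, Python scripts to look and compute and a tool call to move; the robot and the scene stay as the last step left them, time stands still between calls to the robot, and variables do not carry over. Pictures are saved under pics/ and viewed, at most 10 in all, crops included, and the job is handed in when it is done.

Besides the shell and the picture viewer there is one more tool, called after ">>>" as name(argument=value, ...), one argument or row to a line, values as JSON. jog_arm: Moves the arm, as the interface text tells. Its arguments: {"type":"object","properties":{"targets":{"type":"array","items":{"type":"object","properties":{"dx":{"type":"number"},"dy":{"type":"number"},"dz":{"type":"number"},"rx":{"type":"number"},"ry":{"type":"number"},"rz":{"type":"number"},"gripper":{"type":"number"}}}},"force":{"type":"number"}},"required":["targets"]}

```bash
mkdir -p pics; ls; cat > h.py <<'E'
from station import arm
import numpy as np, cv2
from scipy.spatial.transform import Rotation as R
def save(n,f): cv2.imwrite('pics/'+n+'.png',cv2.cvtColor(f,cv2.COLOR_RGB2BGR))
def pts(g):
    z=g['z_map'];v,u=np.mgrid[:384,:512]
    P=np.stack([(u-g['cx'])/g['fx']*z,(v-g['cy'])/g['fy']*z,z],-1)
    T=np.linalg.inv(g['view']);return P@T[:3,:3].T+T[:3,3]
def proj(g,p):
    c=g['view'][:3,:3]@np.array(p)+g['view'][:3,3];return g['fx']*c[0]/c[2]+g['cx'],g['fy']*c[1]/c[2]+g['cy']
E
python3 - <<'E'
from h import *
a=arm.grab_frame('top');b=arm.grab_frame('side')
np.savez('f0.npz',tp=pts(a),tf=a['frame'],sp=pts(b),sf=b['frame'],tz=a['z_map'])
save('top0',a['frame']);save('side0',b['frame'])
s=arm.get_state();print({k:np.round(v,3).tolist() for k,v in s.items()},arm.tcp_to_tips)
for g in(a,b):print(np.round(g['view'],3).tolist(),g['fx'],g['cx'],g['cy'])
E
```

```text
pics
{'t': 0.1, 'q': [-1.018, 0.359, 0.011, -0.0, -1.224, -0.288], 'qd': [0.0, -0.001, 0.002, 0.001, 0.0, 0.001], 'joint_efforts': [-0.001, -58.416, 29.375, 7.015, 0.01, -0.0], 'eef_pos': [0.177, -0.651, 0.248], 'ee_rot': [3.14, -0.0, -2.877], 'force': [-0.736, -0.038, -0.414], 'moment': [-0.013, -0.075, -0.057], 'gripper_force': 0.0, 'width': 0.088} 0.022
[[-0.018, -1.0, 0.01, -0.087], [-0.997, 0.017, -0.076, 0.547], [0.076, -0.011, -0.997, 1.67], [0.0, 0.0, 0.0, 1.0]] 492.18677547650645 256.00314943734827 187.95610925407598
[[0.997, 0.074, 0.016, -0.541], [0.058, -0.614, -0.787, -0.033], [-0.048, 0.786, -0.616, 1.332], [0.0, 0.0, 0.0, 1.0]] 349.2358316395186 251.6591495582615 189.89391985132139
```

View pics/top0.png

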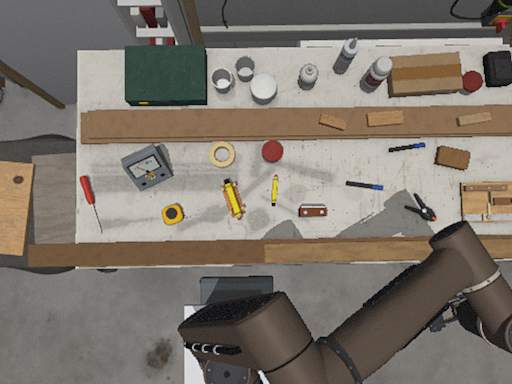

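View pics/side0.png

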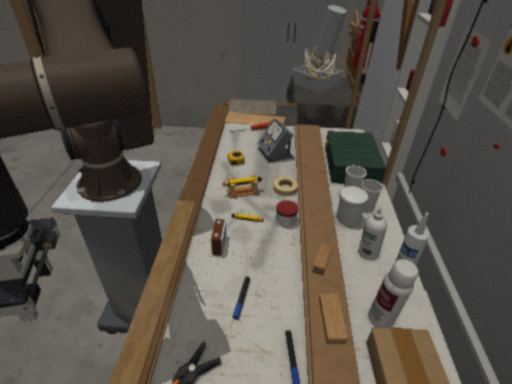

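The top view shows the tool in its cradle at about (233,198), the small look-alike at (275,190), the stop at (313,210), the controller at (148,168), the tape roll at (222,154), the tin at (272,151), the tape measure at (173,214) and the marker at (364,185). In the side view the tool is at about (242,182).

```bash
python3 - <<'E'
from h import *
d=np.load('f0.npz');P=d['tp'];F=d['tf']
hsv=cv2.cvtColor(F,cv2.COLOR_RGB2HSV)
def box(n,c0,r0,c1,r1,zmin,m=None):
    p=P[r0:r1,c0:c1];k=(p[...,2]>zmin)
    if m is not None:k&=m[r0:r1,c0:c1]
    q=p[k];(c,s,a)=cv2.minAreaRect((q[:,:2]*1000).astype(np.float32))
    print(n,len(q),np.round(c,1),np.round(s,1),round(a,1),'z',np.round(np.percentile(q[:,2],[5,50,95]),3),'mean',q.mean(0).round(4));return q
yel=(hsv[...,0]>20)&(hsv[...,0]<34)&(hsv[...,1]>150)&(hsv[...,2]>120)
q=box('toolyel',215,170,250,225,.02,yel)
red=((hsv[...,0]<8)|(hsv[...,0]>172))&(hsv[...,1]>140)&(hsv[...,2]>80)
box('toolred',215,170,250,225,.02,red)
box('cradle+tool',215,170,250,225,.01)
box('stop',295,200,330,222,.03);box('stopall',295,200,330,222,.012)
box('ctrl',115,135,180,195,.02);box('tapem',158,200,188,228,.015);box('small',265,170,285,210,.005,yel)
box('tin',258,136,288,166,.02);box('roll',205,138,238,170,.01);box('marker',342,178,386,192,.006)
print(P[228:240,300:500:40].reshape(-1,3).round(3)[::5])
v=cv2.resize(F[135:230,110:340],None,fx=3.4,fy=3.4,interpolation=cv2.INTER_CUBIC);save('crop0',v)
# ctrl panel plane
p=P[140:195,118:178].reshape(-1,3);p=p[p[:,2]>.03];best=None;rng=np.random.default_rng(0)
for i in range(500):
    a,b,c=p[rng.choice(len(p),3,False)];n=np.cross(b-a,c-a);l=np.linalg.norm(n)
    if l<1e-6:continue
    n/=l;n*=np.sign(n[2]);k=abs((p-a)@n)<.003
    if best is None or k.sum()>best[0]:best=(k.sum(),n,k)
print(best[0],best[1],len(p),p[best[2]].mean(0),p[best[2]].min(0),p[best[2]].max(0))
E
```

```text
toolyel 192 [484.4 -28. ] [165.   31.5] 25.5 z [0.052 0.06  0.068] mean [ 0.5068 -0.0177  0.0768]
toolred 5 [442.6 -38.3] [4.6 7.6] 23.9 z [0.056 0.06  0.063] mean [ 0.443  -0.038   0.0591]
cradle+tool 404 [501.5 -33.9] [141.8 128.1] 69.5 z [0.011 0.057 0.066] mean [ 0.5088 -0.0189  0.0828]
stop 280 [ 453.2 -202.3] [ 41.9 256. ] 7.1 z [0.062 0.069 0.076] mean [ 0.4621 -0.2796  0.1037]
stopall 287 [ 453.2 -202.3] [ 41.9 256. ] 7.1 z [0.052 0.069 0.076] mean [ 0.4619 -0.2788  0.1017]
ctrl 1691 [561.1 171.1] [532.6 218.2] 37.6 z [0.024 0.092 0.134] mean [0.6319 0.2634 0.1008]
tapem 360 [456.9  73.2] [304.9  68.8] 87.8 z [0.024 0.032 0.038] mean [0.4616 0.186  0.0499]
small 91 [ 539.3 -159.5] [12.1 86.7] 83.2 z [0.009 0.015 0.022] mean [ 0.5378 -0.1591  0.0153]
tin 422 [ 570.5 -140.8] [ 96.6 318.1] 84.6 z [0.023 0.058 0.065] mean [ 0.6712 -0.1532  0.0706]
roll 483 [569.2   3.9] [325.4 118. ] 8.2 z [0.014 0.024 0.031] mean [0.6753 0.0191 0.0337]
marker 198 [ 513.2 -306.3] [ 79.7 489.7] 13.7 z [0.007 0.015 0.023] mean [ 0.5506 -0.4733  0.0233]
[[ 0.406 -0.247 -0.003]
 [ 0.402 -0.246  0.002]
 [ 0.399 -0.246  0.   ]
 [ 0.395 -0.246  0.003]
 [ 0.392 -0.247 -0.005]
 [ 0.388 -0.246 -0.001]
 [ 0.385 -0.247 -0.005]
 [ 0.381 -0.246 -0.002]
 [ 0.378 -0.246 -0.005]
 [ 0.375 -0.246  0.   ]
 [ 0.372 -0.244  0.019]
 [ 0.368 -0.243  0.024]]
656 [-0.77038858 -0.34085081  0.53881551] 1404 [0.60369982 0.26170933 0.08768428] [0.54791984 0.19274377 0.0310606 ] [0.65813615 0.32460815 0.14050993]
```

View pics/crop0.png

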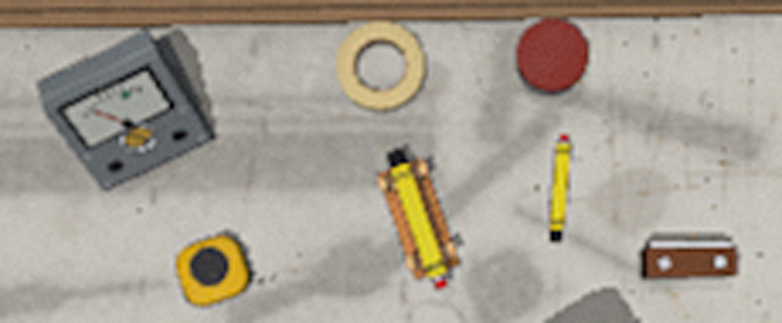

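The crop shows the tool's nose at (398,157), button at (440,284) and the needle pointing left (90,110). The screw is at (137,137), low on the panel, and the stop's bright face is on its far side at (690,240).

```bash
cat >> h.py <<'E'
def ray(g,u,v,z):
    T=np.linalg.inv(g['view']);d=T[:3,:3]@[(u-g['cx'])/g['fx'],(v-g['cy'])/g['fy'],1];o=T[:3,3];return o+d*(z-o[2])/d[2]
def yellow(f):
    h=cv2.cvtColor(f,cv2.COLOR_RGB2HSV);return (h[...,0]>20)&(h[...,0]<34)&(h[...,1]>150)&(h[...,2]>110)
def redm(f):
    h=cv2.cvtColor(f,cv2.COLOR_RGB2HSV);return ((h[...,0]<8)|(h[...,0]>172))&(h[...,1]>140)&(h[...,2]>70)
def rel(dp_world=None,target=None,Rt=None):
    "shift mm in tool axes and rotvec to reach target pos / rotation matrix"
    s=arm.get_state();R0=R.from_euler('xyz',s['ee_rot']);
    d=R0.inv().apply(np.array(target)-s['eef_pos'])*1000
    return d.round(1).tolist(),(R0.inv()*Rt).as_rotvec().round(3).tolist()
E
python3 - <<'E'
from h import *
g=arm.grab_frame('top')
m=yellow(g['frame']);k=np.zeros_like(m);k[170:225,215:250]=1
v,u=np.nonzero(m&k);W=np.array([ray(g,a,b,.06)[:2] for a,b in zip(u,v)])
c=W.mean(0);w=np.linalg.svd(W-c)[2][0];w*=np.sign(w[0]);print('tool',c,np.arctan2(w[1],w[0]),np.ptp((W-c)@w))
th=np.arctan2(w[1],w[0])
print(rel(target=[c[0],c[1],.25],Rt=R.from_euler('xyz',[np.pi,0,th-np.pi])))
# controller screw: plane
P=pts(g)[140:195,118:178].reshape(-1,3);ok=(g['z_map'][140:195,118:178]>0).ravel();print(ok.mean())
# screw px from crop (137,137)/3.4+(110,135)
for uu,vv in[(110+137/3.4,135+137/3.4)]:
    print('screw',ray(g,uu,vv,.066))
for uu,vv in[(648,240),(737,240)]: print('stop face top corners',ray(g,110+uu/3.4,135+vv/3.4,.068))
E
```

```text
tool [ 0.50737672 -0.01658436] 0.31582674623504764 0.11472101232284898
([-485.3, 525.9, -1.5], [0.001, -0.0, -0.051])
0.9963636363636363
screw [0.59087564 0.25690185 0.066     ]
stop face top corners [ 0.4804732  -0.24360531  0.068     ]
stop face top corners [ 0.47891419 -0.33104228  0.068     ]
```

>>> jog_arm(
  targets=[
    {"dx": -28, "dy": 30, "rz": -0.006, "gripper": 0.3},
    {"dx": -56, "dy": 60, "rz": -0.013, "gripper": 0.3},
    {"dx": -84, "dy": 90, "rz": -0.02, "gripper": 0.3},
    {"dx": -112, "dy": 120, "rz": -0.03, "gripper": 0.3},
    {"dx": -140, "dy": 150, "rz": -0.04, "gripper": 0.3},
    {"dx": -168, "dy": 180, "rz": -0.051, "gripper": 0.3},
    {"dx": -196, "dy": 210, "rz": -0.051, "gripper": 0.3},
    {"dx": -224, "dy": 240, "rz": -0.051, "gripper": 0.3},
  ],
)

```text
invalid input at $.targets[0]: expected keys dx, dy, dz, rx, ry, rz, gripper
```

>>> jog_arm(
  targets=[
    {"dx": -28, "dy": 30, "dz": 0, "rx": 0, "ry": 0, "rz": -0.006, "gripper": 0.3},
    {"dx": -56, "dy": 60, "dz": 0, "rx": 0, "ry": 0, "rz": -0.013, "gripper": 0.3},
    {"dx": -84, "dy": 90, "dz": 0, "rx": 0, "ry": 0, "rz": -0.02, "gripper": 0.3},
    {"dx": -112, "dy": 120, "dz": 0, "rx": 0, "ry": 0, "rz": -0.03, "gripper": 0.3},
    {"dx": -140, "dy": 150, "dz": 0, "rx": 0, "ry": 0, "rz": -0.04, "gripper": 0.3},
    {"dx": -168, "dy": 180, "dz": 0, "rx": 0, "ry": 0, "rz": -0.051, "gripper": 0.3},
    {"dx": -196, "dy": 210, "dz": 0, "rx": 0, "ry": 0, "rz": -0.051, "gripper": 0.3},
    {"dx": -224, "dy": 240, "dz": 0, "rx": 0, "ry": 0, "rz": -0.051, "gripper": 0.3},
  ],
)

```text
t: 0.82
eef_pos: [0.3303, -0.3593, 0.2485]
ee_rot: [-3.142, 0.0, -2.826]
force: [0.1, 0.0, 0.2]
width: 0.0612
gripper_force: 0.0
```

>>> jog_arm(
  targets=[
    {"dx": -29, "dy": 29, "dz": 0, "rx": 0, "ry": 0, "rz": 0, "gripper": 0.3},
    {"dx": -58, "dy": 57, "dz": 0, "rx": 0, "ry": 0, "rz": 0, "gripper": 0.3},
    {"dx": -87, "dy": 86, "dz": 0, "rx": 0, "ry": 0, "rz": 0, "gripper": 0.3},
    {"dx": -116, "dy": 114, "dz": 0, "rx": 0, "ry": 0, "rz": 0, "gripper": 0.3},
    {"dx": -145, "dy": 143, "dz": 0, "rx": 0, "ry": 0, "rz": 0, "gripper": 0.3},
    {"dx": -174, "dy": 171, "dz": 0, "rx": 0, "ry": 0, "rz": 0, "gripper": 0.3},
    {"dx": -203, "dy": 200, "dz": 0, "rx": 0, "ry": 0, "rz": 0, "gripper": 0.3},
    {"dx": -232, "dy": 228, "dz": 0, "rx": 0, "ry": 0, "rz": 0, "gripper": 0.3},
  ],
)

```text
t: 1.48
eef_pos: [0.48, -0.0703, 0.2488]
ee_rot: [3.142, 0.001, -2.825]
force: [0.9, -1.8, 0.6]
width: 0.0615
gripper_force: 0.0
```

```bash
python3 - <<'E'
from h import *
g=arm.grab_frame('wrist');save('w1',g['frame']);np.savez('w1.npz',**g)
R0=R.from_euler('xyz',arm.get_state()['ee_rot']).as_matrix()
T=np.linalg.inv(g['view']);print(arm.get_state()['eef_pos'],T[:3,3],(R0.T@T[:3,:3]).round(3),R0.T@(T[:3,3]-arm.get_state()['eef_pos']),g['fx'])
E
```

```text
[ 0.48355845 -0.06611837  0.24870072] [ 0.41343299 -0.09146222  0.3837212 ] [[-0.002 -0.965 -0.261]
 [ 1.    -0.002 -0.002]
 [ 0.001 -0.261  0.965]] [ 0.07421349 -0.00212633 -0.1351971 ] 315.3540404545121
```

View pics/w1.png

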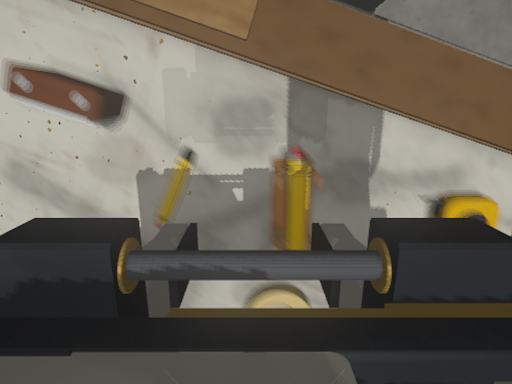

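The wrist view (image top is towards the robot, slightly blurred by motion) shows the tool and its red button at (297,155), the small look-alike at (175,188) and the stop at (65,92). Next I take a still frame and measure the tool and stop.

```bash
python3 - <<'E'
from h import *
g=arm.grab_frame('wrist');P=pts(g);F=g['frame'];z=g['z_map']
m=yellow(F);n,l,st,ce=cv2.connectedComponentsWithStats(m.astype(np.uint8))
for i in range(1,n):
    if st[i,4]>150: print(st[i],ce[i])
i=[i for i in range(1,n) if st[i,4]>150 and 250<ce[i,0]<350 and ce[i,1]<270]
v,u=np.nonzero(l==i[0]);W=np.array([ray(g,a,b,.06)[:2] for a,b in zip(u,v)])
r=cv2.minAreaRect((W*1000).astype(np.float32));print('tool',r)
w=np.linalg.svd(W-W.mean(0))[2][0];w*=np.sign(w[0]);print('yaw',np.arctan2(w[1],w[0]),W.mean(0))
k=redm(F);k[:, :260]=0;k[:,330:]=0;k[:130]=0;k[200:]=0
v,u=np.nonzero(k);B=np.array([ray(g,a,b,.052)[:2] for a,b in zip(u,v)]);print('button',len(B),((B-W.mean(0))@w).min(),((B-W.mean(0))@w).max(),B.mean(0))
s=(P[...,2]>.058)&(P[...,2]<.082)&(z>0);s[:, 180:]=0;s[160:]=0
q=P[s][:,:2];r=cv2.minAreaRect((q*1000).astype(np.float32));print('stop',len(q),r,cv2.boxPoints(r),np.median(P[s][:,2]))
# bright plate
s2=F[...,:].min(-1)
p=P[60:130,0:140];print(arm.get_state()['eef_pos'],arm.get_state()['ee_rot'])
E
```

```text
[150 151  35  67 741] [167.1511471 182.8974359]
[ 282  165   19   80 1389] [290.69906407 203.76241901]
[ 438  189   57   37 1190] [466.9512605  202.62773109]
tool ((505.4680480957031, -16.823625564575195), (89.80120086669922, 19.13590431213379), 19.567445755004883)
yaw 0.3254509985301583 [ 0.50382254 -0.01763803]
button 84 -0.06786898279985608 -0.060500120861323975 [ 0.44308075 -0.03818321]
stop 3588 ((462.5547180175781, -281.604736328125), (34.256404876708984, 88.68829345703125), 0.3055610656738281) [[ 445.19028 -237.35257]
 [ 445.66324 -326.03958]
 [ 479.91916 -325.8569 ]
 [ 479.4462  -237.16989]] 0.06887078073234221
[ 0.481949   -0.06840103  0.24844378] [ 3.14158697e+00  7.33414610e-04 -2.82118572e+00]
```

>>> jog_arm(
  targets=[
    {"dx": -13, "dy": 14, "dz": 10, "rx": 0, "ry": 0, "rz": -0.009, "gripper": 0.3},
    {"dx": -26, "dy": 28, "dz": 20, "rx": 0, "ry": 0, "rz": -0.009, "gripper": 0.3},
    {"dx": -39, "dy": 41, "dz": 40, "rx": 0, "ry": 0, "rz": -0.009, "gripper": 0.3},
    {"dx": -39, "dy": 41, "dz": 70, "rx": 0, "ry": 0, "rz": -0.009, "gripper": 0.3},
    {"dx": -39, "dy": 41, "dz": 95, "rx": 0, "ry": 0, "rz": -0.009, "gripper": 0.3},
    {"dx": -39, "dy": 41, "dz": 115, "rx": 0, "ry": 0, "rz": -0.009, "gripper": 0.3},
    {"dx": -39, "dy": 41, "dz": 120, "rx": 0, "ry": 0, "rz": -0.009, "gripper": 0.3},
    {"dx": -39, "dy": 41, "dz": 120, "rx": 0, "ry": 0, "rz": -0.009, "gripper": 0.3},
  ],
)

```text
t: 2.25
eef_pos: [0.503, -0.0219, 0.1272]
ee_rot: [3.142, -0.004, -2.817]
force: [-0.3, 0.5, 0.5]
width: 0.0615
gripper_force: 0.0
```

```bash
python3 - <<'E'
from h import *
g=arm.grab_frame('wrist');F=g['frame']
m=yellow(F)&(np.indices(F.shape[:2])[0]<300);n,l,st,ce=cv2.connectedComponentsWithStats(m.astype(np.uint8))
for i in range(1,n):
    if st[i,4]>400 and 200<ce[i,0]<350:
        v,u=np.nonzero(l==i);W=np.array([ray(g,a,b,.06)[:2] for a,b in zip(u,v)])
        r=cv2.minAreaRect((W*1000).astype(np.float32));print(st[i],r)
        w=np.array([np.cos(.33),np.sin(.33)]);nn=np.array([-w[1],w[0]])
        rows=sorted(set(v));
        for a in rows[10::20]:
            uu=u[v==a];c=ray(g,uu.mean(),a,.06)[:2];print(c.round(4),len(uu))
s=arm.get_state();print(s['eef_pos'],s['ee_rot'])
E
```

```text
[ 246  152   30   98 2778] ((495.4666442871094, -19.635135650634766), (68.13019561767578, 19.238550186157227), 18.393266677856445)
[ 0.4694 -0.0284] 30
[ 0.482  -0.0241] 30
[ 0.4952 -0.0199] 27
[ 0.5087 -0.0153] 27
[ 0.5227 -0.0105] 27
[ 0.5040078  -0.02169296  0.12867308] [-3.14128904e+00 -1.10051382e-03 -2.81686089e+00]
```

>>> jog_arm(
  targets=[
    {"dx": -4, "dy": 4.5, "dz": 15, "rx": 0, "ry": 0, "rz": 0, "gripper": 0.3},
    {"dx": -4, "dy": 4.5, "dz": 35, "rx": 0, "ry": 0, "rz": 0, "gripper": 0.3},
    {"dx": -4, "dy": 4.5, "dz": 55, "rx": 0, "ry": 0, "rz": 0, "gripper": 0.3},
    {"dx": -4, "dy": 4.5, "dz": 70, "rx": 0, "ry": 0, "rz": 0, "gripper": 0.3},
    {"dx": -4, "dy": 4.5, "dz": 76, "rx": 0, "ry": 0, "rz": 0, "gripper": 0.3},
    {"dx": -4, "dy": 4.5, "dz": 76, "rx": 0, "ry": 0, "rz": 0, "gripper": 0.3},
    {"dx": -4, "dy": 4.5, "dz": 76, "rx": 0, "ry": 0, "rz": 0, "gripper": 0.8},
    {"dx": -4, "dy": 4.5, "dz": 76, "rx": 0, "ry": 0, "rz": 0, "gripper": 0.9},
  ],
  force=45,
)

```text
t: 2.97
eef_pos: [0.5075, -0.0156, 0.054]
ee_rot: [-3.141, 0.002, -2.817]
force: [-0.1, 0.1, 0.7]
width: 0.0529
gripper_force: 0.0
```

>>> jog_arm(
  targets=[
    {"dx": 0, "dy": 0, "dz": 0, "rx": 0, "ry": 0, "rz": 0, "gripper": 0.9},
    {"dx": 0, "dy": 0, "dz": 0, "rx": 0, "ry": 0, "rz": 0, "gripper": 0.9},
    {"dx": 0, "dy": 0, "dz": 0, "rx": 0, "ry": 0, "rz": 0, "gripper": 0.9},
    {"dx": 0, "dy": 0, "dz": -5, "rx": 0, "ry": 0, "rz": 0, "gripper": 0.9},
    {"dx": 0, "dy": 0, "dz": -15, "rx": 0, "ry": 0, "rz": 0, "gripper": 0.9},
    {"dx": 0, "dy": 0, "dz": -30, "rx": 0, "ry": 0, "rz": 0, "gripper": 0.9},
    {"dx": 0, "dy": 0, "dz": -50, "rx": 0, "ry": 0, "rz": 0, "gripper": 0.9},
    {"dx": 0, "dy": 0, "dz": -60, "rx": 0, "ry": 0, "rz": 0, "gripper": 0.9},
  ],
  force=45,
)

```text
t: 3.63
eef_pos: [0.5073, -0.0156, 0.1152]
ee_rot: [-3.141, 0.002, -2.816]
force: [1.0, -0.0, -0.6]
width: 0.0199
gripper_force: 45.0
```

```bash
python3 - <<'E'
from h import *
s=arm.get_state();print(s['eef_pos'],s['ee_rot'],s['width'],s['force'])
print(rel(target=[.58,-.2816,.115],Rt=R.from_euler('xyz',[np.pi,0,.006-np.pi])))
E
```

```text
[ 0.50730512 -0.01562501  0.11520342] [-3.14120295e+00  2.42699438e-03 -2.81631375e+00] 0.01987635247475992 [ 0.95640549 -0.03919812 -0.60342597]
([16.1, -275.3, 0.3], [0.0, 0.002, 0.319])
```

>>> jog_arm(
  targets=[
    {"dx": 1, "dy": -20, "dz": 0, "rx": 0, "ry": 0, "rz": 0.03, "gripper": 0.9},
    {"dx": 3, "dy": -55, "dz": 0, "rx": 0, "ry": 0, "rz": 0.07, "gripper": 0.9},
    {"dx": 6, "dy": -95, "dz": 0, "rx": 0, "ry": 0, "rz": 0.12, "gripper": 0.9},
    {"dx": 8, "dy": -135, "dz": 0, "rx": 0, "ry": 0, "rz": 0.17, "gripper": 0.9},
    {"dx": 10, "dy": -175, "dz": 0, "rx": 0, "ry": 0, "rz": 0.22, "gripper": 0.9},
    {"dx": 13, "dy": -215, "dz": 0, "rx": 0, "ry": 0, "rz": 0.27, "gripper": 0.9},
    {"dx": 15, "dy": -250, "dz": 0, "rx": 0, "ry": 0, "rz": 0.319, "gripper": 0.9},
    {"dx": 16, "dy": -275, "dz": 0, "rx": 0, "ry": 0, "rz": 0.319, "gripper": 0.9},
  ],
)

```text
t: 4.3
eef_pos: [0.5793, -0.2846, 0.1128]
ee_rot: [-3.141, 0.0, -3.14]
force: [0.5, 0.6, -0.2]
width: 0.02
gripper_force: 45.0
```

>>> jog_arm(
  targets=[
    {"dx": 0, "dy": 0, "dz": 10, "rx": 0, "ry": 0, "rz": 0, "gripper": 0.9},
    {"dx": 0, "dy": 0, "dz": 30, "rx": 0, "ry": 0, "rz": 0, "gripper": 0.9},
    {"dx": 0, "dy": 0, "dz": 50, "rx": 0, "ry": 0, "rz": 0, "gripper": 0.9},
    {"dx": 2, "dy": 0, "dz": 62, "rx": 0, "ry": 0, "rz": 0, "gripper": 0.9},
    {"dx": 4, "dy": 0, "dz": 67, "rx": 0, "ry": 0, "rz": 0, "gripper": 0.9},
    {"dx": 8, "dy": 0, "dz": 67, "rx": 0, "ry": 0, "rz": 0, "gripper": 0.9},
    {"dx": 12, "dy": 0, "dz": 67, "rx": 0, "ry": 0, "rz": 0, "gripper": 0.9},
    {"dx": 14, "dy": 0, "dz": 67, "rx": 0, "ry": 0, "rz": 0, "gripper": 0.9},
  ],
)

```text
t: 4.97
eef_pos: [0.565, -0.2816, 0.0467]
ee_rot: [-3.141, 0.001, -3.136]
force: [0.4, -1.0, -0.5]
width: 0.0194
gripper_force: 45.0
```

```bash
python3 - <<'E'
from h import *
g=arm.grab_frame('wrist');F=g['frame'];save('w2',F)
s=arm.get_state();print(s['eef_pos'],s['ee_rot'],s['width'],s['force'])
E
```

```text
[ 0.56491674 -0.28157835  0.04685871] [-3.14131843e+00  1.48886772e-03 -3.13564003e+00] 0.01975487851784673 [-0.16323435 -0.38267365 -1.96454303]
```

View pics/w2.png

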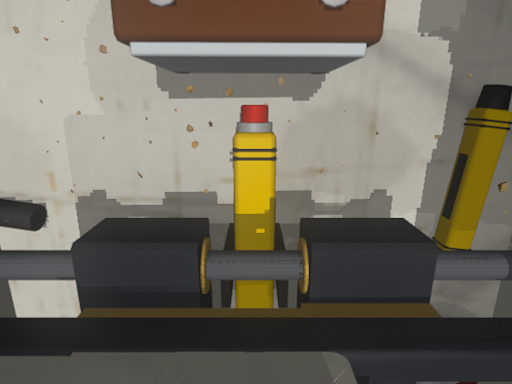

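The button at (254,106) points squarely at the plate at (250,55), with the gap still open.

>>> jog_arm(
  targets=[
    {"dx": 3, "dy": 0, "dz": 0, "rx": 0, "ry": 0, "rz": 0, "gripper": 0.9},
    {"dx": 6, "dy": 0, "dz": 0, "rx": 0, "ry": 0, "rz": 0, "gripper": 0.9},
    {"dx": 9, "dy": 0, "dz": 0, "rx": 0, "ry": 0, "rz": 0, "gripper": 0.9},
    {"dx": 11, "dy": 0, "dz": 0, "rx": 0, "ry": 0, "rz": 0, "gripper": 0.9},
    {"dx": 13, "dy": 0, "dz": 0, "rx": 0, "ry": 0, "rz": 0, "gripper": 0.9},
    {"dx": 15, "dy": 0, "dz": 0, "rx": 0, "ry": 0, "rz": 0, "gripper": 0.9},
    {"dx": 17, "dy": 0, "dz": 0, "rx": 0, "ry": 0, "rz": 0, "gripper": 0.9},
    {"dx": 18, "dy": 0, "dz": 0, "rx": 0, "ry": 0, "rz": 0, "gripper": 0.9},
  ],
)

```text
t: 5.68
eef_pos: [0.5493, -0.2819, 0.0463]
ee_rot: [-3.141, 0.005, -3.135]
force: [7.4, 0.5, -1.6]
width: 0.0196
gripper_force: 45.0
```

>>> jog_arm(
  targets=[
    {"dx": 1, "dy": 0, "dz": 0, "rx": 0, "ry": 0, "rz": 0, "gripper": 0.9},
    {"dx": 1.5, "dy": 0, "dz": 0, "rx": 0, "ry": 0, "rz": 0, "gripper": 0.9},
    {"dx": 2, "dy": 0, "dz": 0, "rx": 0, "ry": 0, "rz": 0, "gripper": 0.9},
    {"dx": 2.5, "dy": 0, "dz": 0, "rx": 0, "ry": 0, "rz": 0, "gripper": 0.9},
    {"dx": 3, "dy": 0, "dz": 0, "rx": 0, "ry": 0, "rz": 0, "gripper": 0.9},
    {"dx": 3, "dy": 0, "dz": 0, "rx": 0, "ry": 0, "rz": 0, "gripper": 0.9},
    {"dx": 3, "dy": 0, "dz": 0, "rx": 0, "ry": 0, "rz": 0, "gripper": 0.9},
    {"dx": 3, "dy": 0, "dz": 0, "rx": 0, "ry": 0, "rz": 0, "gripper": 0.9},
  ],
)

```text
t: 6.35
eef_pos: [0.5489, -0.2819, 0.047]
ee_rot: [-3.14, 0.009, -3.135]
force: [10.4, 0.7, -2.9]
width: 0.0196
gripper_force: 45.0
```

>>> jog_arm(
  targets=[
    {"dx": 1, "dy": 0, "dz": 0, "rx": 0, "ry": 0, "rz": 0, "gripper": 0.9},
    {"dx": 2, "dy": 0, "dz": 0, "rx": 0, "ry": 0, "rz": 0, "gripper": 0.9},
    {"dx": 3, "dy": 0, "dz": 0, "rx": 0, "ry": 0, "rz": 0, "gripper": 0.9},
    {"dx": 4, "dy": 0, "dz": 0, "rx": 0, "ry": 0, "rz": 0, "gripper": 0.9},
    {"dx": 5, "dy": 0, "dz": 0, "rx": 0, "ry": 0, "rz": 0, "gripper": 0.9},
    {"dx": 6, "dy": 0, "dz": 0, "rx": 0, "ry": 0, "rz": 0, "gripper": 0.9},
    {"dx": 7, "dy": 0, "dz": 0, "rx": 0, "ry": 0, "rz": 0, "gripper": 0.9},
    {"dx": 8, "dy": 0, "dz": 0, "rx": 0, "ry": 0, "rz": 0, "gripper": 0.9},
  ],
)

```text
t: 7.02
eef_pos: [0.5411, -0.2819, 0.047]
ee_rot: [-3.14, 0.009, -3.135]
force: [12.5, 2.4, -4.1]
width: 0.0193
gripper_force: 45.0
```

>>> jog_arm(
  targets=[
    {"dx": 1, "dy": 0, "dz": 0, "rx": 0, "ry": 0, "rz": 0, "gripper": 0.9},
    {"dx": 1.5, "dy": 0, "dz": 0, "rx": 0, "ry": 0, "rz": 0, "gripper": 0.9},
    {"dx": 2, "dy": 0, "dz": 0, "rx": 0, "ry": 0, "rz": 0, "gripper": 0.9},
    {"dx": 2.5, "dy": 0, "dz": 0, "rx": 0, "ry": 0, "rz": 0, "gripper": 0.9},
    {"dx": 3, "dy": 0, "dz": 0, "rx": 0, "ry": 0, "rz": 0, "gripper": 0.9},
    {"dx": 3, "dy": 0, "dz": 0, "rx": 0, "ry": 0, "rz": 0, "gripper": 0.9},
    {"dx": 3, "dy": 0, "dz": 0, "rx": 0, "ry": 0, "rz": 0, "gripper": 0.9},
    {"dx": 3, "dy": 0, "dz": 0, "rx": 0, "ry": 0, "rz": 0, "gripper": 0.9},
  ],
)

```text
t: 7.68
eef_pos: [0.5409, -0.2821, 0.0477]
ee_rot: [-3.139, 0.014, -3.134]
force: [16.5, 2.2, -5.8]
width: 0.0194
gripper_force: 45.0
```

Travel of 8 mm, after which the force climbs without further motion. I'll push a little harder, then back off and lift.

>>> jog_arm(
  targets=[
    {"dx": 2, "dy": 0, "dz": 0, "rx": 0, "ry": 0, "rz": 0, "gripper": 0.9},
    {"dx": 4, "dy": 0, "dz": 0, "rx": 0, "ry": 0, "rz": 0, "gripper": 0.9},
    {"dx": 4, "dy": 0, "dz": 0, "rx": 0, "ry": 0, "rz": 0, "gripper": 0.9},
    {"dx": 4, "dy": 0, "dz": 0, "rx": 0, "ry": 0, "rz": 0, "gripper": 0.9},
    {"dx": 4, "dy": 0, "dz": 0, "rx": 0, "ry": 0, "rz": 0, "gripper": 0.9},
    {"dx": 4, "dy": 0, "dz": 0, "rx": 0, "ry": 0, "rz": 0, "gripper": 0.9},
    {"dx": 4, "dy": 0, "dz": 0, "rx": 0, "ry": 0, "rz": 0, "gripper": 0.9},
    {"dx": 4, "dy": 0, "dz": 0, "rx": 0, "ry": 0, "rz": 0, "gripper": 0.9},
  ],
)

```text
t: 8.35
eef_pos: [0.5406, -0.2822, 0.0488]
ee_rot: [-3.138, 0.021, -3.133]
force: [23.3, 3.2, -5.8]
width: 0.0195
gripper_force: 45.0
```

>>> jog_arm(
  targets=[
    {"dx": -10, "dy": 0, "dz": 0, "rx": 0, "ry": 0, "rz": 0, "gripper": 0.9},
    {"dx": -25, "dy": 0, "dz": 0, "rx": 0, "ry": 0, "rz": 0, "gripper": 0.9},
    {"dx": -40, "dy": 0, "dz": 0, "rx": 0, "ry": 0, "rz": 0, "gripper": 0.9},
    {"dx": -45, "dy": 0, "dz": -10, "rx": 0, "ry": 0, "rz": 0, "gripper": 0.9},
    {"dx": -45, "dy": 0, "dz": -30, "rx": 0, "ry": 0, "rz": 0, "gripper": 0.9},
    {"dx": -45, "dy": 0, "dz": -55, "rx": 0, "ry": 0, "rz": 0, "gripper": 0.9},
    {"dx": -45, "dy": 0, "dz": -70, "rx": 0, "ry": 0, "rz": 0, "gripper": 0.9},
    {"dx": -45, "dy": 0, "dz": -70, "rx": 0, "ry": 0, "rz": 0, "gripper": 0.9},
  ],
)

```text
t: 9.02
eef_pos: [0.5755, -0.2823, 0.1199]
ee_rot: [-3.14, 0.005, -3.135]
force: [0.0, 0.6, -0.6]
width: 0.0196
gripper_force: 45.0
```

```bash
python3 - <<'E'
from h import *
g=arm.grab_frame('wrist');F=g['frame'];s=arm.get_state();E=R.from_euler('xyz',s['ee_rot'])
print(s['eef_pos'],s['ee_rot'],s['force'])
k=redm(F);k[250:]=0;n,l,st,ce=cv2.connectedComponentsWithStats(k.astype(np.uint8));i=1+np.argmax(st[1:,4]);print(st[i],ce[i])
zz=s['eef_pos'][2]-.003
v,u=np.nonzero(l==i);B=np.array([ray(g,a,b,zz+.005) for a,b in zip(u,v)]);L=E.inv().apply(B-s['eef_pos'])*1000;print('button in tool',L.min(0),L.max(0))
m=yellow(F);m[320:]=0;m[:,:200]=0;m[:,310:]=0
v,u=np.nonzero(m);B=np.array([ray(g,a,b,zz+.01) for a,b in zip(u,v)]);L=E.inv().apply(B-s['eef_pos'])*1000;print('bar',L.max(0),np.polyfit(L[:,0],L[:,1],1))
print(rel(target=[.5073,-.0156,.11],Rt=R.from_euler('xyz',[np.pi,0,-2.8165])))
E
```

```text
[ 0.57467748 -0.28186348  0.11796251] [-3.14081974  0.00323809 -3.13569238] [ 0.27283784 -0.0092144  -1.37909432]
[390 208  12   8  63] [395.53968254 211.65079365]
button in tool [20.90344849 61.44454877 -2.12674505] [24.23449324 66.56637871 -2.11794688]
bar [58.32689503 25.20274406 -6.91698041] [-0.00588508  0.41412843]
([65.8, 266.7, 7.5], [-0.001, 0.003, -0.319])
```

>>> jog_arm(
  targets=[
    {"dx": 5, "dy": 20, "dz": 0, "rx": 0, "ry": 0, "rz": -0.03, "gripper": 0.9},
    {"dx": 13, "dy": 55, "dz": 0, "rx": 0, "ry": 0, "rz": -0.07, "gripper": 0.9},
    {"dx": 23, "dy": 95, "dz": 0, "rx": 0, "ry": 0, "rz": -0.12, "gripper": 0.9},
    {"dx": 33, "dy": 135, "dz": 0, "rx": 0, "ry": 0, "rz": -0.17, "gripper": 0.9},
    {"dx": 43, "dy": 175, "dz": 0, "rx": 0, "ry": 0, "rz": -0.22, "gripper": 0.9},
    {"dx": 53, "dy": 215, "dz": 0, "rx": 0, "ry": 0, "rz": -0.27, "gripper": 0.9},
    {"dx": 62, "dy": 250, "dz": 0, "rx": 0, "ry": 0, "rz": -0.319, "gripper": 0.9},
    {"dx": 66, "dy": 267, "dz": 0, "rx": 0, "ry": 0, "rz": -0.319, "gripper": 0.9},
  ],
)

```text
t: 9.73
eef_pos: [0.5043, -0.0124, 0.1151]
ee_rot: [3.141, -0.001, -2.812]
force: [0.3, -0.2, -0.8]
width: 0.0193
gripper_force: 45.0
```

>>> jog_arm(
  targets=[
    {"dx": 0, "dy": 0, "dz": 0, "rx": 0, "ry": 0, "rz": 0, "gripper": 0.9},
    {"dx": 0, "dy": 0, "dz": 0, "rx": 0, "ry": 0, "rz": 0, "gripper": 0.9},
    {"dx": 0, "dy": 0, "dz": 5, "rx": 0, "ry": 0, "rz": 0, "gripper": 0.9},
    {"dx": 0, "dy": 0, "dz": 10, "rx": 0, "ry": 0, "rz": 0, "gripper": 0.9},
    {"dx": 0, "dy": 0, "dz": 15, "rx": 0, "ry": 0, "rz": 0, "gripper": 0.9},
    {"dx": 0, "dy": 0, "dz": 20, "rx": 0, "ry": 0, "rz": 0, "gripper": 0.9},
    {"dx": 0, "dy": 0, "dz": 20, "rx": 0, "ry": 0, "rz": 0, "gripper": 0.9},
    {"dx": 0, "dy": 0, "dz": 20, "rx": 0, "ry": 0, "rz": 0, "gripper": 0.9},
  ],
)

```text
t: 10.4
eef_pos: [0.5062, -0.0155, 0.0949]
ee_rot: [-3.142, -0.001, -2.818]
force: [0.8, -0.6, -0.9]
width: 0.0199
gripper_force: 45.0
```

```bash
python3 - <<'E'
from h import *
s=arm.get_state();print(s['eef_pos'],s['ee_rot'],s['force'])
print(rel(target=[.5073,-.0156,.054],Rt=R.from_euler('xyz',[np.pi,0,-2.8165])))
E
```

```text
[ 0.5061683  -0.0155297   0.09489798] [-3.14156126e+00 -1.43038317e-03 -2.81772297e+00] [ 0.80160661 -0.61543582 -0.88671562]
([-1.1, -0.4, 40.9], [-0.0, -0.001, -0.001])
```

>>> jog_arm(
  targets=[
    {"dx": -1, "dy": -0.4, "dz": 10, "rx": 0, "ry": 0, "rz": 0, "gripper": 0.9},
    {"dx": -1, "dy": -0.4, "dz": 22, "rx": 0, "ry": 0, "rz": 0, "gripper": 0.9},
    {"dx": -1, "dy": -0.4, "dz": 32, "rx": 0, "ry": 0, "rz": 0, "gripper": 0.9},
    {"dx": -1, "dy": -0.4, "dz": 38, "rx": 0, "ry": 0, "rz": 0, "gripper": 0.9},
    {"dx": -1, "dy": -0.4, "dz": 41, "rx": 0, "ry": 0, "rz": 0, "gripper": 0.9},
    {"dx": -1, "dy": -0.4, "dz": 41, "rx": 0, "ry": 0, "rz": 0, "gripper": 0.9},
    {"dx": -1, "dy": -0.4, "dz": 41, "rx": 0, "ry": 0, "rz": 0, "gripper": 0.3},
    {"dx": -1, "dy": -0.4, "dz": 41, "rx": 0, "ry": 0, "rz": 0, "gripper": 0.3},
  ],
)

```text
t: 11.07
eef_pos: [0.5082, -0.0147, 0.0552]
ee_rot: [3.142, 0.002, -2.816]
force: [0.4, -0.7, -0.2]
width: 0.0285
gripper_force: 0.0
```

>>> jog_arm(
  targets=[
    {"dx": 0, "dy": 0, "dz": 0, "rx": 0, "ry": 0, "rz": 0, "gripper": 0.3},
    {"dx": 0, "dy": 0, "dz": 0, "rx": 0, "ry": 0, "rz": 0, "gripper": 0.3},
    {"dx": 0, "dy": 0, "dz": 0, "rx": 0, "ry": 0, "rz": 0, "gripper": 0.3},
    {"dx": 0, "dy": 0, "dz": -20, "rx": 0, "ry": 0, "rz": 0, "gripper": 0.3},
    {"dx": 0, "dy": 0, "dz": -50, "rx": 0, "ry": 0, "rz": 0, "gripper": 0.3},
    {"dx": 0, "dy": 0, "dz": -85, "rx": 0, "ry": 0, "rz": 0, "gripper": 0.3},
    {"dx": 0, "dy": 0, "dz": -120, "rx": 0, "ry": 0, "rz": 0, "gripper": 0.3},
    {"dx": 0, "dy": 0, "dz": -140, "rx": 0, "ry": 0, "rz": 0, "gripper": 0.3},
  ],
)

```text
t: 11.73
eef_pos: [0.5087, -0.015, 0.1979]
ee_rot: [-3.141, 0.003, -2.816]
force: [1.7, -0.0, 0.1]
width: 0.061
gripper_force: 0.0
```

```bash
python3 - <<'E'
from h import *
s=arm.get_state();print(s['eef_pos'],s['ee_rot'],s['force'],s['q'])
E
```

```text
[ 0.50868169 -0.01498951  0.197939  ] [-3.14076389  0.00320326 -2.81633575] [ 1.69056049 -0.0442338   0.1040815 ] [ 3.57680944e-01  1.24243676e-01 -4.24860802e-01  1.09495615e-03
 -1.01851741e+00 -1.60379466e+00]
```

>>> jog_arm(
  targets=[
    {"dx": -5, "dy": 15, "dz": 0, "rx": 0, "ry": 0, "rz": -0.12, "gripper": 0.3},
    {"dx": -13, "dy": 45, "dz": 0, "rx": 0, "ry": 0, "rz": -0.24, "gripper": 0.3},
    {"dx": -23, "dy": 75, "dz": 0, "rx": 0, "ry": 0, "rz": -0.36, "gripper": 0.3},
    {"dx": -32, "dy": 105, "dz": 0, "rx": 0, "ry": 0, "rz": -0.48, "gripper": 0.3},
    {"dx": -42, "dy": 138, "dz": 0, "rx": 0, "ry": 0, "rz": -0.6, "gripper": 0.3},
    {"dx": -53, "dy": 170, "dz": 0, "rx": 0, "ry": 0, "rz": -0.72, "gripper": 0.3},
    {"dx": -62, "dy": 200, "dz": 0, "rx": 0, "ry": 0, "rz": -0.84, "gripper": 0.3},
    {"dx": -68, "dy": 223, "dz": 0, "rx": 0, "ry": 0, "rz": -0.96, "gripper": 0.3},
  ],
)

```text
t: 12.4
eef_pos: [0.5007, 0.2203, 0.194]
ee_rot: [3.141, -0.0, -1.85]
force: [0.7, 0.3, 0.3]
width: 0.0611
gripper_force: 0.0
```

>>> jog_arm(
  targets=[
    {"dx": 0, "dy": 0, "dz": 0, "rx": 0, "ry": 0, "rz": -0.12, "gripper": 0.3},
    {"dx": 0, "dy": 0, "dz": 0, "rx": 0, "ry": 0, "rz": -0.24, "gripper": 0.3},
    {"dx": 0, "dy": 0, "dz": 0, "rx": 0, "ry": 0, "rz": -0.36, "gripper": 0.3},
    {"dx": 0, "dy": 0, "dz": 0, "rx": 0, "ry": 0, "rz": -0.48, "gripper": 0.3},
    {"dx": 0, "dy": 0, "dz": 0, "rx": 0, "ry": 0, "rz": -0.6, "gripper": 0.3},
    {"dx": 0, "dy": 0, "dz": 0, "rx": 0, "ry": 0, "rz": -0.72, "gripper": 0.3},
    {"dx": 0, "dy": 0, "dz": 0, "rx": 0, "ry": 0, "rz": -0.84, "gripper": 0.3},
    {"dx": 0, "dy": 0, "dz": 0, "rx": 0, "ry": 0, "rz": -0.96, "gripper": 0.3},
  ],
)

```text
t: 13.07
eef_pos: [0.5007, 0.2179, 0.1939]
ee_rot: [3.141, -0.0, -0.891]
force: [-0.6, 0.2, -1.1]
width: 0.0614
gripper_force: 0.0
```

>>> jog_arm(
  targets=[
    {"dx": 0, "dy": 0, "dz": 0, "rx": 0, "ry": 0, "rz": -0.12, "gripper": 0.3},
    {"dx": 0, "dy": 0, "dz": 0, "rx": 0, "ry": 0, "rz": -0.24, "gripper": 0.3},
    {"dx": 0, "dy": 0, "dz": 0, "rx": 0, "ry": 0, "rz": -0.36, "gripper": 0.3},
    {"dx": 0, "dy": 0, "dz": 0, "rx": 0, "ry": 0, "rz": -0.48, "gripper": 0.3},
    {"dx": 0, "dy": 0, "dz": 0, "rx": 0, "ry": 0, "rz": -0.6, "gripper": 0.3},
    {"dx": 0, "dy": 0, "dz": 0, "rx": 0, "ry": 0, "rz": -0.72, "gripper": 0.3},
    {"dx": 0, "dy": 0, "dz": 0, "rx": 0, "ry": 0, "rz": -0.84, "gripper": 0.3},
    {"dx": 0, "dy": 0, "dz": 0, "rx": 0, "ry": 0, "rz": -0.96, "gripper": 0.3},
  ],
)

```text
t: 13.73
eef_pos: [0.5007, 0.2179, 0.1939]
ee_rot: [3.141, 0.001, 0.069]
force: [0.2, 0.0, 0.6]
width: 0.0614
gripper_force: 0.0
```

```bash
python3 - <<'E'
from h import *
s=arm.get_state();print(s['eef_pos'],s['ee_rot'],s['q'])
print(rel(target=[.502,.218,.188],Rt=R.from_euler('z',.417)*R.from_euler('x',np.pi)*R.from_euler('y',.7)))
E
```

```text
[0.5007442  0.2178834  0.19388344] [3.14091914e+00 9.06231106e-04 6.89645048e-02] [ 7.69238268e-01  1.91882942e-01 -3.50804830e-01 -8.05035781e-05
 -1.02923555e+00  8.70564405e-01]
([1.3, -0.0, 5.9], [0.122, 0.694, -0.333])
```

>>> jog_arm(
  targets=[
    {"dx": 0, "dy": 0, "dz": 0, "rx": 0.018, "ry": 0.104, "rz": -0.05, "gripper": 0.3},
    {"dx": 0, "dy": 0, "dz": 0, "rx": 0.036, "ry": 0.208, "rz": -0.1, "gripper": 0.3},
    {"dx": 0, "dy": 0, "dz": 0, "rx": 0.055, "ry": 0.312, "rz": -0.15, "gripper": 0.3},
    {"dx": 0, "dy": 0, "dz": 0, "rx": 0.073, "ry": 0.416, "rz": -0.2, "gripper": 0.3},
    {"dx": 0, "dy": 0, "dz": 0, "rx": 0.091, "ry": 0.52, "rz": -0.25, "gripper": 0.3},
    {"dx": 0, "dy": 0, "dz": 0, "rx": 0.11, "ry": 0.624, "rz": -0.3, "gripper": 0.3},
    {"dx": 0, "dy": 0, "dz": 0, "rx": 0.122, "ry": 0.694, "rz": -0.333, "gripper": 0.3},
    {"dx": 0, "dy": 0, "dz": 0, "rx": 0.122, "ry": 0.694, "rz": -0.333, "gripper": 0.3},
  ],
)

```text
t: 14.4
eef_pos: [0.5213, 0.2189, 0.2478]
ee_rot: [-3.116, -0.62, 0.417]
force: [0.9, -1.2, -0.1]
width: 0.0615
gripper_force: 0.0
```

```bash
python3 - <<'E'
from h import *
arm.grab_frame('wrist');arm.grab_frame('wrist')
g=arm.grab_frame('wrist');F=g['frame'];save('w3',F);np.savez('w3.npz',**g)
s=arm.get_state();print(s['eef_pos'],s['ee_rot'],s['q']);print(proj(g,[.591,.257,.066]))
P=pts(g);ok=g['z_map']>0
E
```

```text
[0.52007888 0.21348202 0.24391599] [-3.11487854 -0.61177156  0.40448608] [ 0.64843486 -0.12185941 -1.0164782   0.99893791 -0.13448723  0.37565851]
(np.float64(248.1116962387409), np.float64(205.94513455934393))
```

View pics/w3.png

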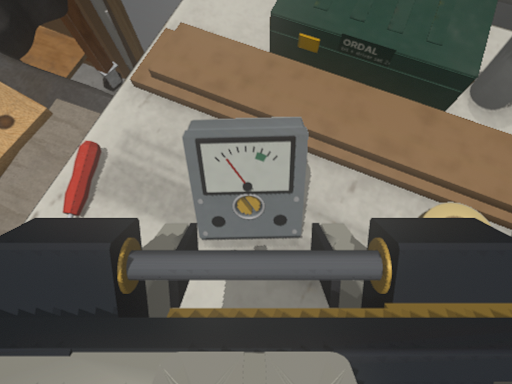

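w3 shows the controller panel: screw at (248,206), its slot running from upper left to lower right in line with the needle (needle tip at (227,159)), and the green marks at (262,156). The arm hit its J3 limit here, so I'll use a gentler slant at the cradle.

```bash
cat > meas.py <<'E'
from h import *
def measure(g,box):  # box c0,r0,c1,r1 of panel area
    P=pts(g);c0,r0,c1,r1=box;q=P[r0:r1,c0:c1].reshape(-1,3);q=q[(g['z_map'][r0:r1,c0:c1]>0).ravel()]
    rng=np.random.default_rng(0);best=(0,)
    for i in range(300):
        a,b,c=q[rng.choice(len(q),3,False)];n=np.cross(b-a,c-a);l=np.linalg.norm(n)
        if l<1e-5:continue
        n/=l;k=abs((q-a)@n)<.003
        if k.sum()>best[0]:best=(k.sum(),k)
    k=best[1];c=q[k].mean(0);n=np.linalg.svd(q[k]-c,full_matrices=False)[2][2];n*=np.sign(n[2]);return c,n,k.mean()
E
python3 - <<'E'
from meas import *
g=dict(np.load('w3.npz'));F=g['frame']
c,n,f=measure(g,(195,125,302,236));print('plane',c,n,f,'elev',np.arcsin(n[2]),'az',np.arctan2(-n[1],-n[0]))
h=cv2.cvtColor(F,cv2.COLOR_RGB2HSV);br=((h[...,0]>12)&(h[...,0]<32)&(h[...,1]>90)&(h[...,2]>70));br[:185]=0;br[225:]=0;br[:,:225]=0;br[:,275:]=0
v,u=np.nonzero(br);T=np.linalg.inv(g['view'])
def onpl(u,v,off=0,n=n):
    d=T[:3,:3]@[(u-g['cx'])/g['fx'],(v-g['cy'])/g['fy'],1];o=T[:3,3];return o+d*(((c+off*n-o)@n)/(d@n))
print(len(u),u.min(),u.max(),v.min(),v.max())
cc=onpl((u.min()+u.max())/2,(v.min()+v.max())/2,-.0015);print('screw',cc)
# panel outline: bottom corners of the grey panel by eye & meter frame
up=np.array([0,0,1.])-n*n[2];up/=np.linalg.norm(up);rt=np.cross(up,n)  # right as seen from front
for nm,a,b in(('needle',(247,187),(227,159)),('slot',(243,198),(255,212))):
    d=onpl(*b)-onpl(*a);print(nm,np.arctan2(d@rt,d@up),np.linalg.norm(d))
for nm,a,b in(('bot',(199,237),(304,236)),('top',(186,127),(306,124)),('meter top',(196,140),(300,137))):
    d=onpl(*b)-onpl(*a);print(nm,'az dev',d@rt,d@up,np.linalg.norm(d),'az of normal', np.arctan2(d[0],-d[1]))
E
```

```text
plane [0.60440744 0.26190188 0.0873675 ] [-0.75616181 -0.36013974  0.54636863] 0.8548482542903035 elev 0.5780223432451932 az 0.4444867887822931
306 237 259 196 214
screw [0.59220711 0.25773    0.06498723]
needle -0.4814567523991939 0.03921101835343055
slot 2.595122862591797 0.023750301050883372
bot az dev 0.12449088159955235 -0.002914971826138357 0.124525004164549 az of normal 0.43169418692387457
top az dev 0.10981453628284195 -0.000649024740083361 0.10981645419575727 az of normal 0.44125765776142567
meter top az dev 0.09780925043433064 -0.00012149802497896696 0.0978093258963361 az of normal 0.4438080932704854
```

```bash
python3 - <<'E'
from h import *
s=arm.get_state();print(s['eef_pos'],s['ee_rot'],s['q'])
print(rel(target=[.508,-.015,.18],Rt=R.from_euler('z',.325)*R.from_euler('x',np.pi)*R.from_euler('y',.35)))
E
```

```text
[0.52007888 0.21348202 0.24391599] [-3.11487854 -0.61177156  0.40448608] [ 0.64843486 -0.12185941 -1.0164782   0.99893791 -0.13448723  0.37565851]
([-119.4, 205.1, -11.2], [-0.063, -0.261, 0.074])
```

>>> jog_arm(
  targets=[
    {"dx": -5, "dy": 8, "dz": 0, "rx": -0.015, "ry": -0.07, "rz": 0.02, "gripper": 0.3},
    {"dx": -20, "dy": 30, "dz": -2, "rx": -0.03, "ry": -0.15, "rz": 0.04, "gripper": 0.3},
    {"dx": -40, "dy": 65, "dz": -4, "rx": -0.05, "ry": -0.21, "rz": 0.06, "gripper": 0.3},
    {"dx": -60, "dy": 100, "dz": -6, "rx": -0.063, "ry": -0.261, "rz": 0.074, "gripper": 0.3},
    {"dx": -80, "dy": 135, "dz": -8, "rx": -0.063, "ry": -0.261, "rz": 0.074, "gripper": 0.3},
    {"dx": -98, "dy": 168, "dz": -10, "rx": -0.063, "ry": -0.261, "rz": 0.074, "gripper": 0.3},
    {"dx": -112, "dy": 192, "dz": -11, "rx": -0.063, "ry": -0.261, "rz": 0.074, "gripper": 0.3},
    {"dx": -119, "dy": 205, "dz": -11, "rx": -0.063, "ry": -0.261, "rz": 0.074, "gripper": 0.3},
  ],
)

```text
t: 15.22
eef_pos: [0.5065, -0.0149, 0.177]
ee_rot: [-3.14, -0.344, 0.327]
force: [1.1, 0.4, -0.2]
width: 0.0615
gripper_force: 0.0
```

```bash
python3 - <<'E'
from h import *
g=arm.grab_frame('wrist');g=arm.grab_frame('wrist');F=g['frame'];s=arm.get_state();print(s['eef_pos'],s['ee_rot'],s['q'])
m=yellow(F);m[300:]=0;n,l,st,ce=cv2.connectedComponentsWithStats(m.astype(np.uint8))
for i in range(1,n):
    if st[i,4]>300: 
        print(st[i],ce[i])
        v,u=np.nonzero(l==i);W=np.array([ray(g,a,b,.06) for a,b in zip(u,v)])
        r=cv2.minAreaRect((W[:,:2]*1000).astype(np.float32));print(r)
save('w4',F)
E=R.from_euler('z',.325)*R.from_euler('x',np.pi)*R.from_euler('y',.35)
print(rel(target=np.array([.508,-.015,.05])-.002*E.apply([0,0,1]),Rt=E))
E
```

```text
[ 0.50654781 -0.01607466  0.17652334] [-3.13989895 -0.34207614  0.32286014] [ 0.36598736 -0.02527752 -0.70643514  0.02451729 -0.54792128  1.50923667]
[   0  177   64   58 1442] [ 31.07975035 198.05062413]
((473.90106201171875, 170.63101196289062), (47.26960754394531, 53.198272705078125), 22.141632080078125)
[ 241  183   23   67 1426] [252.13113604 215.68934081]
((524.1123046875, -8.782052993774414), (55.34219741821289, 18.648826599121094), 18.678054809570312)
([-40.8, -0.4, 117.8], [-0.001, 0.008, -0.002])
```

View pics/w4.png

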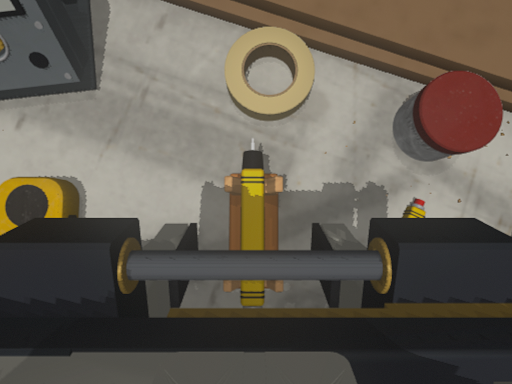

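The blade is out (tip at (253,140)), the tool is seated in the cradle, and the gripper is centred on it. Now I descend at the slant and grip.

>>> jog_arm(
  targets=[
    {"dx": -7, "dy": 0, "dz": 20, "rx": 0, "ry": 0.008, "rz": 0, "gripper": 0.3},
    {"dx": -15, "dy": 0, "dz": 45, "rx": 0, "ry": 0.008, "rz": 0, "gripper": 0.3},
    {"dx": -25, "dy": 0, "dz": 72, "rx": 0, "ry": 0.008, "rz": 0, "gripper": 0.3},
    {"dx": -33, "dy": 0, "dz": 95, "rx": 0, "ry": 0.008, "rz": 0, "gripper": 0.3},
    {"dx": -38, "dy": 0, "dz": 110, "rx": 0, "ry": 0.008, "rz": 0, "gripper": 0.3},
    {"dx": -41, "dy": 0, "dz": 118, "rx": 0, "ry": 0.008, "rz": 0, "gripper": 0.3},
    {"dx": -41, "dy": 0, "dz": 118, "rx": 0, "ry": 0.008, "rz": 0, "gripper": 0.3},
    {"dx": -41, "dy": 0, "dz": 118, "rx": 0, "ry": 0.008, "rz": 0, "gripper": 0.5},
  ],
)

```text
t: 15.98
eef_pos: [0.5098, -0.0123, 0.0537]
ee_rot: [3.142, -0.353, 0.329]
force: [0.1, -0.1, 1.0]
width: 0.0585
gripper_force: 0.0
```

>>> jog_arm(
  targets=[
    {"dx": 0, "dy": 0, "dz": 0, "rx": 0, "ry": 0, "rz": 0, "gripper": 0.9},
    {"dx": 0, "dy": 0, "dz": 0, "rx": 0, "ry": 0, "rz": 0, "gripper": 0.9},
    {"dx": 0, "dy": 0, "dz": 0, "rx": 0, "ry": 0, "rz": 0, "gripper": 0.9},
    {"dx": 0, "dy": 0, "dz": 0, "rx": 0, "ry": 0, "rz": 0, "gripper": 0.9},
    {"dx": 0, "dy": 0, "dz": 0, "rx": 0, "ry": 0, "rz": 0, "gripper": 0.9},
    {"dx": 2, "dy": 0, "dz": -5, "rx": 0, "ry": 0, "rz": 0, "gripper": 0.9},
    {"dx": 5, "dy": 0, "dz": -14, "rx": 0, "ry": 0, "rz": 0, "gripper": 0.9},
    {"dx": 10, "dy": 0, "dz": -28, "rx": 0, "ry": 0, "rz": 0, "gripper": 0.9},
  ],
  force=50,
)

```text
t: 16.65
eef_pos: [0.5091, -0.0134, 0.0842]
ee_rot: [-3.142, -0.354, 0.328]
force: [0.5, -0.1, -0.6]
width: 0.0193
gripper_force: 50.0
```

```bash
python3 - <<'E'
from h import *
g=arm.grab_frame('wrist');s=arm.get_state();print(s['eef_pos'],s['ee_rot'],s['q'],s['width'],s['force'])
# goal at the screw
az=.44;el=.611;a0=-.52
sc=np.array([.592,.2575,.066]);f=np.array([np.cos(az),np.sin(az),0]);ax=f*np.cos(el)-np.array([0,0,np.sin(el)])
up=np.array([0,0,1])*np.cos(el)+f*np.sin(el)
lf=np.cross(up,ax)
Rt0=R.from_matrix(np.c_[ax,lf,up])   # tool frame, roll 0
G=R.from_euler('x',np.pi)*R.from_euler('y',.35)   # gripper in tool frame
for a,dist in((a0,.03),):
    Rt=Rt0*R.from_euler('x',a)   # clockwise seen from front = looking along +x : positive rotation about ax
    tipdist=.085+dist
    cen=sc-ax*tipdist
    E=Rt*G
    print('dir of z tool',Rt.apply([0,0,1]),'grip z',E.apply([0,0,1]),'TCP',cen-.002*E.apply([0,0,1]))
    print(rel(target=cen-.002*E.apply([0,0,1]),Rt=E))
E
```

```text
[ 0.51105735 -0.01271253  0.08774105] [ 3.14135978 -0.35950407  0.3289025 ] [ 0.37005738  0.12278533 -0.84349903  0.06049553 -0.24572742  1.47358709] 0.019958512423070455 [1.33489324 0.08287988 1.86100458]
dir of z tool [0.23879557 0.66160983 0.71080877] grip z [ 0.02978954 -0.50186932 -0.86443032] TCP [0.50671861 0.21838297 0.13370285]
([82.2, -220.1, -18.3], [-0.412, -0.578, -0.435])
```

>>> jog_arm(
  targets=[
    {"dx": 8, "dy": -5, "dz": -25, "rx": 0, "ry": 0, "rz": 0, "gripper": 0.9},
    {"dx": 20, "dy": -25, "dz": -35, "rx": -0.05, "ry": -0.08, "rz": -0.06, "gripper": 0.9},
    {"dx": 32, "dy": -60, "dz": -35, "rx": -0.11, "ry": -0.16, "rz": -0.12, "gripper": 0.9},
    {"dx": 44, "dy": -98, "dz": -32, "rx": -0.17, "ry": -0.24, "rz": -0.18, "gripper": 0.9},
    {"dx": 55, "dy": -135, "dz": -28, "rx": -0.23, "ry": -0.32, "rz": -0.24, "gripper": 0.9},
    {"dx": 66, "dy": -170, "dz": -24, "rx": -0.29, "ry": -0.4, "rz": -0.3, "gripper": 0.9},
    {"dx": 75, "dy": -200, "dz": -20, "rx": -0.35, "ry": -0.49, "rz": -0.37, "gripper": 0.9},
    {"dx": 82, "dy": -220, "dz": -18, "rx": -0.412, "ry": -0.578, "rz": -0.435, "gripper": 0.9},
  ],
)

```text
t: 17.37
eef_pos: [0.5061, 0.2219, 0.1314]
ee_rot: [2.703, 0.3, 0.622]
force: [2.4, 0.1, -0.9]
width: 0.0199
gripper_force: 50.0
```

>>> jog_arm(
  targets=[
    {"dx": 0, "dy": 0, "dz": 0, "rx": 0, "ry": 0, "rz": 0, "gripper": 0.9},
    {"dx": 0, "dy": 0, "dz": 0, "rx": 0, "ry": 0, "rz": 0, "gripper": 0.9},
    {"dx": 0, "dy": 0, "dz": 0, "rx": 0, "ry": 0, "rz": 0, "gripper": 0.9},
    {"dx": 0, "dy": 0, "dz": 0, "rx": 0, "ry": 0, "rz": 0, "gripper": 0.9},
    {"dx": 0, "dy": 0, "dz": 0, "rx": 0, "ry": 0, "rz": 0, "gripper": 0.9},
    {"dx": 0, "dy": 0, "dz": 0, "rx": 0, "ry": 0, "rz": 0, "gripper": 0.9},
    {"dx": 0, "dy": 0, "dz": 0, "rx": 0, "ry": 0, "rz": 0, "gripper": 0.9},
    {"dx": 0, "dy": 0, "dz": 0, "rx": 0, "ry": 0, "rz": 0, "gripper": 0.9},
  ],
)

```text
t: 18.03
eef_pos: [0.5062, 0.2175, 0.1311]
ee_rot: [2.705, 0.296, 0.618]
force: [-0.6, 1.3, -1.0]
width: 0.0198
gripper_force: 50.0
```

```bash
python3 - <<'E'
from h import *
g=arm.grab_frame('wrist');s=arm.get_state();print(s['eef_pos'],s['ee_rot'],s['q'],s['width'],s['force'])
save('w5',cv2.resize(g['frame'][100:330,120:400],None,fx=2.8,fy=2.6));np.savez('w5.npz',**g,ep=s['eef_pos'],er=s['ee_rot'])
E
```

```text
[0.50615249 0.21761343 0.13091886] [2.70448851 0.296295   0.61813066] [ 0.96202274  0.43347703 -0.41536474  0.34284623 -1.16861475  1.08602332] 0.01992063909339383 [ 1.05414382 -0.6670807  -1.21545911]
```

View pics/w5.png

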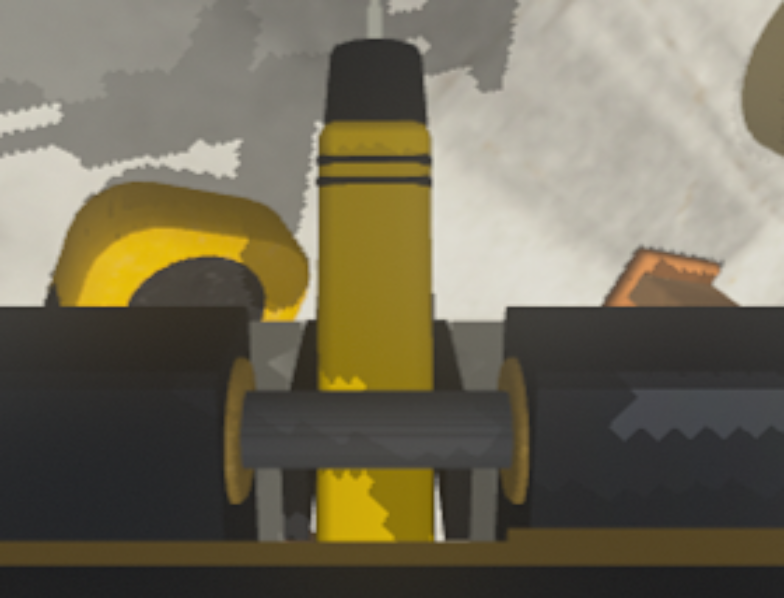

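The crop shows the nose at (375,60) and the start of the blade, but it cuts off the screw. I'll look at the upper part of the same frame.

```bash
python3 - <<'E'
from h import *
g=np.load('w5.npz');save('w5b',cv2.resize(g['frame'][0:150,160:360],None,fx=4,fy=4,interpolation=cv2.INTER_CUBIC))
print(proj(g,[.592,.2575,.066]))
E
```

```text
(np.float64(256.2664053233637), np.float64(29.63676189361462))
```

View pics/w5b.png

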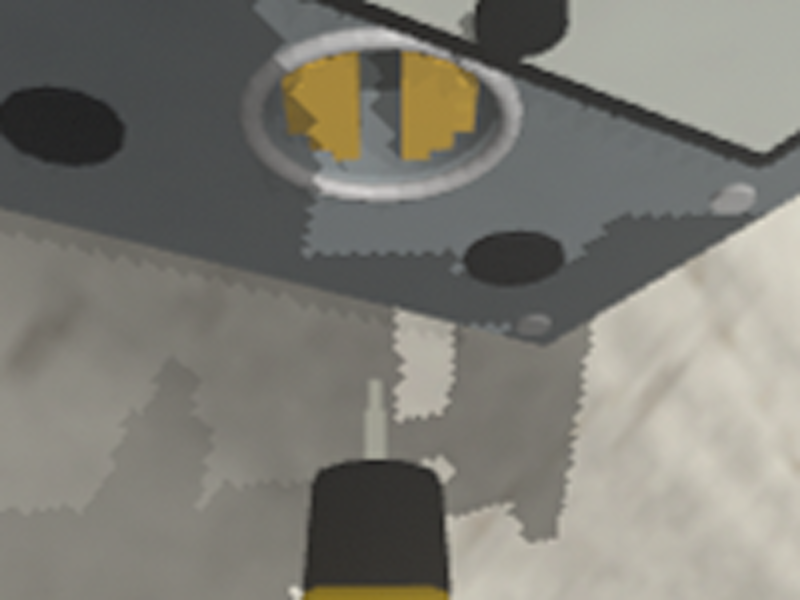

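The slot (centre x≈381, y≈107, 41 px wide) stands upright in the image. The blade, edge-on at x≈375 with its tip at (375,380), is almost in line with it. Next I compute the correction from the frame.

```bash
python3 - <<'E'
from h import *
g=dict(np.load('w5.npz'));E=R.from_euler('xyz',g['er']);ep=g['ep']
G=R.from_euler('x',np.pi)*R.from_euler('y',.35);Rt=E*G.inv();ax=Rt.apply([1,0,0])
cen=ep+.002*E.apply([0,0,1]);tip=cen+.085*ax
print('ax az,el',np.arctan2(ax[1],ax[0]),np.arcsin(-ax[2]),'tip',tip,'proj',proj(g,tip),'seen 253.75,95')
print('nose face',proj(g,cen+.074*ax+Rt.apply([0,0,.009])),'seen ~ 254,115')
sc=np.array([.592,.2575,.066]);print('screw px',proj(g,sc),'seen 255.3,27')
d=Rt.inv().apply(sc-tip)*1000;print('screw - tip in tool axes',d)
# camera-depth of screw/tip
for p in(tip,sc):print((g['view'][:3,:3]@p+g['view'][:3,3])[2])
z=g['z_map'];P=pts(g)
c0,r0,c1,r1=170,20,300,70
from meas import measure
c,n,f=measure(g,(165,10,300,70));print('panel',c,n,f,np.arcsin(n[2]),np.arctan2(-n[1],-n[0]));print('tip dist to panel',(tip-c)@n,'screw',(sc-c)@n)
print('slot-angle dir', Rt.apply([0,0,1]))
E
```

```text
ax az,el 0.4403223578353091 0.6082092759756754 tip [0.56931529 0.24634953 0.08061695] proj (np.float64(254.6269701481973), np.float64(87.49821498429931)) seen 253.75,95
nose face (np.float64(254.6899966192883), np.float64(102.29717677485718)) seen ~ 254,115
screw px (np.float64(256.2664053233637), np.float64(29.63676189361462)) seen 255.3,27
screw - tip in tool axes [29.09344878 -0.84295324  2.33342894]
0.1587590160061807
0.15887270170906165
panel [0.58217052 0.25908938 0.05395721] [-0.74472837 -0.35373262  0.5659089 ] 0.8693012884043607 0.6015352502763511 0.4434336995061528
tip dist to panel 0.0291671432255414 screw 5.704949792906489e-05
slot-angle dir [0.23933696 0.65813018 0.71385047]
```

>>> jog_arm(
  targets=[
    {"dx": 3, "dy": 0.8, "dz": -1, "rx": 0, "ry": 0, "rz": 0, "gripper": 0.9},
    {"dx": 8, "dy": 0.8, "dz": 0.5, "rx": 0, "ry": 0, "rz": 0, "gripper": 0.9},
    {"dx": 13, "dy": 0.8, "dz": 2.2, "rx": 0, "ry": 0, "rz": 0, "gripper": 0.9},
    {"dx": 18, "dy": 0.8, "dz": 4, "rx": 0, "ry": 0, "rz": 0, "gripper": 0.9},
    {"dx": 22, "dy": 0.8, "dz": 5.5, "rx": 0, "ry": 0, "rz": 0, "gripper": 0.9},
    {"dx": 23.3, "dy": 0.8, "dz": 6, "rx": 0, "ry": 0, "rz": 0, "gripper": 0.9},
    {"dx": 23.3, "dy": 0.8, "dz": 6, "rx": 0, "ry": 0, "rz": 0, "gripper": 0.9},
    {"dx": 23.3, "dy": 0.8, "dz": 6, "rx": 0, "ry": 0, "rz": 0, "gripper": 0.9},
  ],
)

```text
t: 18.75
eef_pos: [0.5248, 0.2273, 0.1182]
ee_rot: [2.704, 0.298, 0.618]
force: [-0.2, 0.1, -1.2]
width: 0.0198
gripper_force: 50.0
```

```bash
python3 - <<'E'
from h import *
g=arm.grab_frame('wrist');s=arm.get_state()
E=R.from_euler('xyz',s['ee_rot']);ep=s['eef_pos']
G=R.from_euler('x',np.pi)*R.from_euler('y',.35);Rt=E*G.inv();ax=Rt.apply([1,0,0])
tip=ep+.002*E.apply([0,0,1])+.0813*ax;sc=np.array([.592,.2575,.066])
print(ep,s['ee_rot'],s['force'],'sc-tip',Rt.inv().apply(sc-tip)*1000,proj(g,tip),proj(g,sc))
save('w6',cv2.resize(g['frame'][0:150,160:360],None,fx=4,fy=4,interpolation=cv2.INTER_CUBIC));np.savez('w6.npz',**g)
F=g['frame'].astype(int);h=cv2.cvtColor(g['frame'],cv2.COLOR_RGB2HSV)
for r in range(10,110,8):print(r,''.join('B' if (12<h[r,c,0]<32 and h[r,c,1]>90) else ('.' if F[r,c].sum()<150 else ('w' if F[r,c].sum()>420 else 'g')) for c in range(215,300)))
E
```

```text
[0.52478484 0.22732518 0.11840913] [2.70380509 0.29800515 0.61856283] [-0.26138329  0.86111566 -0.15560441] sc-tip [ 8.41712007 -0.79002966  0.53584986] (np.float64(255.0261200781744), np.float64(94.94416144093806)) (np.float64(256.59183431457376), np.float64(78.25423764051808))
10 ggggggggggggggggggggggggwwwwwwwwwwwwwwwwwwwwwwwwwwwwwwwwwwwwwwwwwwwwwwwwwwwwwwwwwwwgg
18 gggggggggggggggggggggggggggggggwwwwwwwwwwwwwwwwwwwwwwwwwwwwwwwwwwwwwwwwwwwwwwwwwwwggg
26 ggggggggggggggggggggggggggggggwwwwwwwwwwwwwwwwwwwwwwwwwwwwwwwwwwwwwwwwwwwwwwwwwwggggg
34 ggggggggggggggggggggggggggggggggggwwwwwwwwwwwwwwwwwwwwwwwwwwwwwwwwwwwwwwwwwwwwwgggggw
42 ggggggggggggggggggggggggggggggggggggggwwwwwwwwwwwwwwwwwwwwwwwwwwwwwwwwwwwwwwwggggggww
50 .......ggggggggggggggggggggggggggggggggwwwwwwwwwwwwwwwwwwwwwwwwwwwwwwwwwwwwwgggggwwww
58 ggggggggggggggggggggggggggggg......ggggggwwwwwwwwwwwwwwwwwwwwwwwwg.gggggggggggggggggg
66 gggggggggggggggggggggggggggggggggggggggggggggggggwwwwggggg....ggggggggggggggggggggggg
74 gggggggggggggggggBBBBBBBBBBBBBBBBBBgggggggggggBBBBBBBBBBBBBBBBBBBgggggwwwwwgggggggggg
82 gggggggggggggggggggggggBBBBBBBBBBBBgggggggggggBBBBBBBBBBBBBgggggggggggggwwggggggggggg
90 gggggggggggggggggggggggggggwggggggggggggggggggggggggggggggggggggggggggggggggggggggggg
98 ggggggggggggggggggggggggggggggggggggggwwggggggggggggggggggggggggggggggggggggggggggggg
106 gggggggggggggggggggggggggggggggggggggwwwwggggggggggggggggggggg.....gggggggggggggggggg
```

>>> jog_arm(
  targets=[
    {"dx": 0.3, "dy": 1, "dz": -0.3, "rx": 0, "ry": 0, "rz": 0, "gripper": 0.9},
    {"dx": 2, "dy": 1, "dz": 0.2, "rx": 0, "ry": 0, "rz": 0, "gripper": 0.9},
    {"dx": 4, "dy": 1, "dz": 1, "rx": 0, "ry": 0, "rz": 0, "gripper": 0.9},
    {"dx": 6, "dy": 1, "dz": 1.7, "rx": 0, "ry": 0, "rz": 0, "gripper": 0.9},
    {"dx": 8, "dy": 1, "dz": 2.4, "rx": 0, "ry": 0, "rz": 0, "gripper": 0.9},
    {"dx": 10, "dy": 1, "dz": 3.2, "rx": 0, "ry": 0, "rz": 0, "gripper": 0.9},
    {"dx": 10, "dy": 1, "dz": 3.2, "rx": 0, "ry": 0, "rz": 0, "gripper": 0.9},
    {"dx": 10, "dy": 1, "dz": 3.2, "rx": 0, "ry": 0, "rz": 0, "gripper": 0.9},
  ],
)

```text
t: 19.47
eef_pos: [0.5334, 0.2306, 0.113]
ee_rot: [2.704, 0.298, 0.618]
force: [-0.7, -0.2, -0.6]
width: 0.0194
gripper_force: 50.0
```

```bash
cat > st.py <<'E'
from h import *
g=arm.grab_frame('wrist');s=arm.get_state()
E=R.from_euler('xyz',s['ee_rot']);ep=s['eef_pos']
G=R.from_euler('x',np.pi)*R.from_euler('y',.35);Rt=E*G.inv();ax=Rt.apply([1,0,0])
tip=ep+.002*E.apply([0,0,1])+.0813*ax;sc=np.array([.592,.2575,.066])
print(ep,s['ee_rot'],'F in tool',Rt.inv().apply(s['force']),'sc-tip',Rt.inv().apply(sc-tip)*1000,proj(g,tip),proj(g,sc))
F=g['frame'].astype(int);h=cv2.cvtColor(g['frame'],cv2.COLOR_RGB2HSV)
for r in range(60,124,4):print(r,''.join('B' if (12<h[r,c,0]<32 and h[r,c,1]>90) else ('.' if F[r,c].sum()<150 else ('w' if F[r,c].sum()>420 else 'g')) for c in range(215,300)))
E
python3 st.py
```

```text
[0.53335199 0.23061215 0.11312159] [2.70389621 0.29789448 0.61853792] F in tool [ 0.48790841  0.76812254 -0.77338627] sc-tip [-2.11290904  0.24936923  0.07615665] (np.float64(255.04013296233197), np.float64(95.007424330135)) (np.float64(254.54616373371883), np.float64(99.04353569185928))
60 ggggggggggggggggggggggggggggggggggggggggggggggggwwwwwwwwwwwwwwwwwwwwwwwwwwwwgggggggww
64 gggggggggggggggggggggggggggggggggggggggggggggggggggwwwwwwwwwwwwwwwwwwwwwwwwwggggggwww
68 gggggggggggggggggggggggggggggggggggggggggggggggggwwwwwwwwwwwwwwwwwwwwwwwwwgggggggwwww
72 gggggggggggggggggggggggggggggggggggggggggggggggggggwwwwwwwwwwwwwwwwwwwwwwwggggggwwwww
76 ...ggggggggggggggggggggggggggggggggggggggggggggggggwwwwwwwwwwwwwwwwwwwwwwggggggwwwwww
80 ggggggggggggggg....gggggggggggggggggggggggggggggggwwwwwwwwwwwwwwwwwwwwwggggggggwwwwww
84 gggggggggggggggggggggggggggggggggg..gggggggggggggwwwwwwwwwwwwwg.ggggggggggggggggggggg
88 ggggggggggggggggggggggggggggggggggggggggggggggggggg.gggwwwwggg.gggggggggggggggggggggg
92 ggggggggggggggggBBBBBBBBBBBBBBBBBgggggggggggBBBBBBBBBBBBBBBBgggggggggggggggggggggggww
96 gggggggggggggggBBBBBBBBBBBBBBBBBBggggwwwggggBBBBBBBBBBBBBBBBBBggggggggggggggggggggggg
100 ggggggggggggggggggggBBBBBBBBBBBBBgggggwwggggBBBBBBBBBBBBBgggggggggggggggggggggggggggg
104 gggggggggggggggggggggggggggggggggggggwwwwgggggggggggggggggggggggggggggggggggggggggggg
108 ggggggggggggggggggggggggggggggggggggwwwwwgggggggggggggggggggggggggggggggggggggggggggg
112 ggggggggggggggggggggggggggggggggggggwwwwwwggggggggggggggggggggggggggggggggggggggggggg
116 ggggggggggggggggggggggggggggg....................gggggggggggggggggggggggggggggggggggg
120 gggggggggggggggggggggggg..............................ggggggg...g.g.ggggggggggggggggg
```

The blade is centred in the slot with no contact force. Advance another 4.5 mm.

>>> jog_arm(
  targets=[
    {"dx": 1, "dy": 0, "dz": 0.4, "rx": 0, "ry": 0, "rz": 0, "gripper": 0.9},
    {"dx": 2, "dy": 0, "dz": 0.8, "rx": 0, "ry": 0, "rz": 0, "gripper": 0.9},
    {"dx": 3, "dy": 0, "dz": 1.1, "rx": 0, "ry": 0, "rz": 0, "gripper": 0.9},
    {"dx": 4, "dy": 0, "dz": 1.4, "rx": 0, "ry": 0, "rz": 0, "gripper": 0.9},
    {"dx": 4.2, "dy": 0, "dz": 1.5, "rx": 0, "ry": 0, "rz": 0, "gripper": 0.9},
    {"dx": 4.2, "dy": 0, "dz": 1.5, "rx": 0, "ry": 0, "rz": 0, "gripper": 0.9},
    {"dx": 4.2, "dy": 0, "dz": 1.5, "rx": 0, "ry": 0, "rz": 0, "gripper": 0.9},
    {"dx": 4.2, "dy": 0, "dz": 1.5, "rx": 0, "ry": 0, "rz": 0, "gripper": 0.9},
  ],
)

```text
t: 20.18
eef_pos: [0.5367, 0.2322, 0.1107]
ee_rot: [2.704, 0.298, 0.619]
force: [-0.4, 0.2, -0.6]
width: 0.0198
gripper_force: 50.0
```

```bash
python3 st.py; cat > rot.py <<'E'
from h import *
# rows turning about the tool axis through the grasp line
G=R.from_euler('x',np.pi)*R.from_euler('y',.35)
for a in np.arange(1,9)*.1:
    Q=G.inv()*R.from_euler('x',a)*G
    p0=G.inv().apply([0,0,0]);off=np.array([0,0,2.0]) # axis point in gripper frame, mm
    print(a.round(2),'shift',(off-Q.apply(off)).round(2),'rot',Q.as_rotvec().round(3))
E
python3 rot.py
```

```text
[0.53667999 0.2322393  0.11074313] [2.70394508 0.29761566 0.61865613] F in tool [ 1.28069665  0.43884481 -0.59770993] sc-tip [-6.51215669  0.28815525 -0.12166383] (np.float64(255.0564426784573), np.float64(94.8904868526865)) (np.float64(254.48891616366666), np.float64(107.61319489098493))
60 ggggggggggggggggggggggggggggggggggggggggggggggggggggwwwwwwwwwwwwwwwwwwwwwwwwwwwgggggg
64 ggggggggggggggggggggggggggggggggggggggggggggggggggggggggwwwwwwwwwwwwwwwwwwwwwwggggggg
68 ggggggggggggggggggggggggggggggggggggggggggggggggggggwwwwwwwwwwwwwwwwwwwwwwwwwgggggggw
72 ggggggggggggggggggggggggggggggggggggggggggggggggggggggggwwwwwwwwwwwwwwwwwwwwgggggggww
76 gggggggggggggggggggggggggggggggggggggggggggggggggggggwwwwwwwwwwwwwwwwwwwwwwwgggggwwww
80 gggggggggggggggggggggggggggggggggggggggggggggggggggggggggwwwwwwwwwwwwwwwwwwgggggwwwww
84 gggggggggggggggggggggggggggggggggggggggggggggggggggggggwwwwwwwwwwwwwwwwwwwgggggwwwwww
88 gggg....ggggggggggggggggggggggggggggggggggggggggggggwwwwwwwwwwwwwwwwwwwwwgggggwwwwwww
92 ggggggggggggggggggggggg....gggggggggggggggggggggggwwwwwwwwwwwwwwwgg.gggggggggggggggww
96 gggggg
[... 357 characters left out ...]
gggggggggggggggggggggggggggggggggwwwwwgggggggggggggggggggggggggggggggggggggggggggg
116 gggggggggggggggggggggggggggggg...................gggggggggggggggggggggggggggggggggggg
120 gggggggggggggggggggggggg..............................ggggggggggggggggggggggggggggggg
0.1 shift [-0.    0.19  0.01] rot [0.094 0.    0.034]
0.2 shift [-0.01  0.37  0.04] rot [ 0.188 -0.     0.069]
0.3 shift [-0.03  0.56  0.08] rot [ 0.282 -0.     0.103]
0.4 shift [-0.05  0.73  0.14] rot [0.376 0.    0.137]
0.5 shift [-0.08  0.9   0.22] rot [0.47  0.    0.171]
0.6 shift [-0.11  1.06  0.31] rot [0.564 0.    0.206]
0.7 shift [-0.15  1.21  0.42] rot [0.658 0.    0.24 ]
0.8 shift [-0.2   1.35  0.54] rot [0.751 0.    0.274]
```

The blade is about 6.5 mm in. Turn clockwise about the tool's axis.

>>> jog_arm(
  targets=[
    {"dx": 0, "dy": 0.1, "dz": 0, "rx": 0.056, "ry": 0, "rz": 0.021, "gripper": 0.9},
    {"dx": 0, "dy": 0.2, "dz": 0, "rx": 0.113, "ry": 0, "rz": 0.041, "gripper": 0.9},
    {"dx": 0, "dy": 0.3, "dz": 0, "rx": 0.169, "ry": 0, "rz": 0.062, "gripper": 0.9},
    {"dx": 0, "dy": 0.4, "dz": 0.1, "rx": 0.226, "ry": 0, "rz": 0.082, "gripper": 0.9},
    {"dx": 0, "dy": 0.5, "dz": 0.1, "rx": 0.282, "ry": 0, "rz": 0.103, "gripper": 0.9},
    {"dx": 0, "dy": 0.6, "dz": 0.1, "rx": 0.338, "ry": 0, "rz": 0.123, "gripper": 0.9},
    {"dx": 0, "dy": 0.8, "dz": 0.2, "rx": 0.413, "ry": 0, "rz": 0.151, "gripper": 0.9},
    {"dx": -0.1, "dy": 0.9, "dz": 0.2, "rx": 0.47, "ry": 0, "rz": 0.171, "gripper": 0.9},
  ],
)

```text
t: 20.9
eef_pos: [0.5373, 0.2309, 0.1111]
ee_rot: [3.13, 0.26, 0.445]
force: [0.4, -4.2, -2.1]
width: 0.0196
gripper_force: 49.8
```

```bash
cat > nd.py <<'E'
from meas import *
# needle from side/top/wrist: red pixels on dial, direction about the panel normal
def needle(g,c,n,dbg=''):
    F=g['frame'];h=cv2.cvtColor(F,cv2.COLOR_RGB2HSV)
    r=((h[...,0]<10)|(h[...,0]>170))&(h[...,1]>80)&(h[...,2]>60)
    gr=(h[...,0]>50)&(h[...,0]<90)&(h[...,1]>60)
    T=np.linalg.inv(g['view']);o=T[:3,3]
    up=np.array([0,0,1.])-n*n[2];up/=np.linalg.norm(up);rt=np.cross(up,n);sc=np.array([.592,.2575,.066])
    out=[]
    for m in(r,gr):
        v,u=np.nonzero(m);d=np.stack([(u-g['cx'])/g['fx'],(v-g['cy'])/g['fy'],np.ones(len(u))],1)@T[:3,:3].T
        p=o+d*(((c-o)@n)/(d@n))[:,None]
        L=np.stack([(p-sc)@rt,(p-sc)@up],1)*1000
        k=(abs(L[:,0])<40)&(L[:,1]>15)&(L[:,1]<75);out.append(L[k])
    return out
if __name__=='__main__':
    az,el=.44,.611;n=np.array([-np.cos(az)*np.cos(el),-np.sin(az)*np.cos(el),np.sin(el)]);c=np.array([.592,.2575,.066])+.0015*n
    for nm in('wrist','top'):
        g=arm.grab_frame(nm)
        R_,G_=needle(g,c,n);print(nm,len(R_),len(G_))
        if len(R_)>4:
            m=R_.mean(0);w=np.linalg.svd(R_-m)[2][0];w*=np.sign(w[1]);print(' needle',np.arctan2(*w),m,'len',np.ptp((R_-m)@w), 'rows', R_[np.argsort(R_[:,1])][::max(1,len(R_)//8)].round(0).tolist())
        if len(G_):print(' green',G_.mean(0),G_.min(0),G_.max(0))
E
python3 nd.py; python3 st.py | head -3
```

```text
wrist 337 422
 needle -0.34240149951782045 [-8.44585627 45.68845555] len 36.37161980547785 rows [[-3.0, 26.0], [-4.0, 32.0], [-4.0, 37.0], [-6.0, 42.0], [-9.0, 47.0], [-11.0, 51.0], [-12.0, 54.0], [-12.0, 57.0], [-13.0, 60.0]]
 green [15.15246238 59.27376507] [ 9.77346767 54.11176036] [21.3156118 64.4893657]
top 0 2
 green [11.33797888 42.43836531] [ 3.91072574 26.29733885] [18.76523202 58.57939178]
[0.53788527 0.23048213 0.11117915] [3.12759261 0.25911187 0.44465813] F in tool [ 0.38348593 -0.27722133 -0.77548805] sc-tip [-6.54499901  1.50752706 -0.55832433] (np.float64(253.8504840439906), np.float64(94.80790433709802)) (np.float64(250.86320242037618), np.float64(107.90290725459124))
60 ggggggggggggggggggggggggggggggggggggggggggggggggggggggggggggggggggggggggggggggggggggg
64 ggggggggggggggggggggggggggggggggggggggggggggggggggggggggggggggggggggggggggggggggggggg
```

>>> jog_arm(
  targets=[
    {"dx": 0, "dy": -0.1, "dz": 0, "rx": 0.056, "ry": 0, "rz": 0.021, "gripper": 0.9},
    {"dx": 0, "dy": -0.1, "dz": 0, "rx": 0.113, "ry": 0, "rz": 0.041, "gripper": 0.9},
    {"dx": 0, "dy": -0.2, "dz": 0, "rx": 0.169, "ry": 0, "rz": 0.062, "gripper": 0.9},
    {"dx": 0, "dy": -0.3, "dz": 0.1, "rx": 0.226, "ry": 0, "rz": 0.082, "gripper": 0.9},
    {"dx": 0, "dy": -0.3, "dz": 0.1, "rx": 0.282, "ry": 0, "rz": 0.103, "gripper": 0.9},
    {"dx": 0, "dy": -0.4, "dz": 0.1, "rx": 0.338, "ry": 0, "rz": 0.123, "gripper": 0.9},
    {"dx": 0, "dy": -0.4, "dz": 0.2, "rx": 0.413, "ry": 0, "rz": 0.151, "gripper": 0.9},
    {"dx": -0.1, "dy": -0.5, "dz": 0.2, "rx": 0.47, "ry": 0, "rz": 0.171, "gripper": 0.9},
  ],
)

```text
t: 21.72
eef_pos: [0.5369, 0.2313, 0.1106]
ee_rot: [-2.731, 0.294, 0.274]
force: [0.7, -4.4, -1.3]
width: 0.0198
gripper_force: 49.7
```

```bash
python3 nd.py; python3 st.py | head -1
```

```text
wrist 307 383
 needle 0.28927173012055585 [ 3.01936168 47.23663901] len 36.77112802266964 rows [[-3.0, 27.0], [-1.0, 33.0], [-0.0, 39.0], [1.0, 44.0], [3.0, 49.0], [5.0, 53.0], [7.0, 56.0], [7.0, 59.0], [9.0, 62.0]]
 green [12.74259095 60.09659642] [ 8.08601353 54.86117192] [18.4634019  64.94479074]
top 0 2
 green [30.57337151 28.722963  ] [28.72409749 16.58045876] [32.42264554 40.86546724]
[0.53672484 0.23080905 0.1101136 ] [-2.73321566  0.29450513  0.27299608] F in tool [ 0.89751269 -2.3436995  -0.76523371] sc-tip [-6.40422856  0.11228627  0.7951636 ] (np.float64(252.93205110164467), np.float64(94.7020333007384)) (np.float64(252.71158391993777), np.float64(106.60386051443795))
```

>>> jog_arm(
  targets=[
    {"dx": 0, "dy": 0, "dz": 0, "rx": 0.028, "ry": 0, "rz": 0.01, "gripper": 0.9},
    {"dx": 0, "dy": 0, "dz": 0, "rx": 0.056, "ry": 0, "rz": 0.02, "gripper": 0.9},
    {"dx": 0, "dy": 0, "dz": 0, "rx": 0.085, "ry": 0, "rz": 0.031, "gripper": 0.9},
    {"dx": 0, "dy": 0, "dz": 0, "rx": 0.104, "ry": 0, "rz": 0.038, "gripper": 0.9},
    {"dx": 0, "dy": 0, "dz": 0, "rx": 0.104, "ry": 0, "rz": 0.038, "gripper": 0.9},
    {"dx": 0, "dy": 0, "dz": 0, "rx": 0.104, "ry": 0, "rz": 0.038, "gripper": 0.9},
    {"dx": 0, "dy": 0, "dz": 0, "rx": 0.104, "ry": 0, "rz": 0.038, "gripper": 0.9},
    {"dx": 0, "dy": 0, "dz": 0, "rx": 0.104, "ry": 0, "rz": 0.038, "gripper": 0.9},
  ],
)

```text
t: 22.53
eef_pos: [0.5367, 0.2319, 0.1107]
ee_rot: [-2.639, 0.31, 0.239]
force: [-0.1, -3.0, -2.2]
width: 0.0197
gripper_force: 49.8
```

```bash
python3 nd.py; python3 st.py | head -1; python3 - <<'E'
from h import *
g=arm.grab_frame('wrist');np.savez('w7.npz',**g)
save('w7',cv2.resize(g['frame'][0:130,190:370],None,fx=4.4,fy=4.4,interpolation=cv2.INTER_CUBIC))
E
```

```text
wrist 283 347
 needle 0.49848266567561855 [ 7.32900194 46.0927315 ] len 36.37645193956458 rows [[-2.0, 28.0], [0.0, 34.0], [4.0, 39.0], [5.0, 43.0], [8.0, 47.0], [11.0, 51.0], [11.0, 54.0], [14.0, 57.0], [15.0, 59.0]]
 green [10.64555781 61.03670323] [ 5.50384462 56.3498544 ] [17.27049585 65.62265267]
top 0 2
 green [12.44528516 60.43202349] [11.52591703 58.44872992] [13.36465328 62.41531707]
[0.53663838 0.23199228 0.11071822] [-2.63842714  0.309977    0.23898616] F in tool [-0.1041095  -4.64109797 -1.40861913] sc-tip [-6.4094401  -1.50534909  0.77442081] (np.float64(254.01191931928162), np.float64(94.72623691760369)) (np.float64(257.05210963930006), np.float64(106.65317185922352))
```

View pics/w7.png

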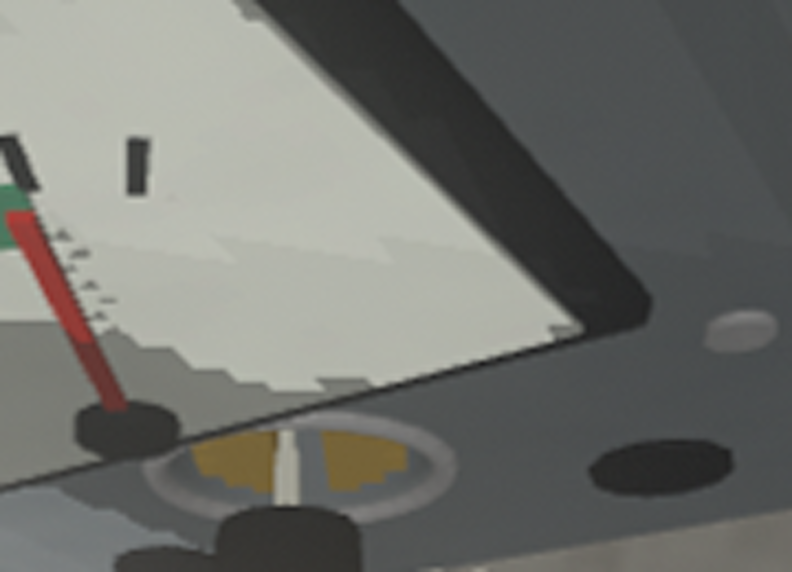

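The view shows the hub at (127,428) and the needle tip at (18,215), over the right-hand part of the green patch. It is slightly past the middle, so I'll quantify that.

```bash
python3 - <<'E'
from nd import *
az,el=.44,.611;n=np.array([-np.cos(az)*np.cos(el),-np.sin(az)*np.cos(el),np.sin(el)]);c=np.array([.592,.2575,.066])+.0015*n
g=dict(np.load('w7.npz'))
for el2 in(.611,.58):
    n=np.array([-np.cos(az)*np.cos(el2),-np.sin(az)*np.cos(el2),np.sin(el2)])
    R_,G_=needle(g,c,n)
    m=R_.mean(0);w=np.linalg.svd(R_-m)[2][0];w*=np.sign(w[1])
    t=(G_[:,1]-m[1])/w[1];off=G_[:,0]-(m[0]+w[0]*t)   # horizontal offset from the needle line
    r=np.linalg.norm(w*1); 
    # pivot: where hub is, px
    T=np.linalg.inv(g['view']);d=T[:3,:3]@[(190+127/4.4-g['cx'])/g['fx'],(430/4.4-g['cy'])/g['fy'],1];o=T[:3,3];p=o+d*(((c-o)@n)/(d@n))
    up=np.array([0,0,1.])-n*n[2];up/=np.linalg.norm(up);rt=np.cross(up,n);pv=np.array([(p-[.592,.2575,.066])@rt,(p-[.592,.2575,.066])@up])*1000
    ga=np.arctan2(G_[:,0]-pv[0],G_[:,1]-pv[1]);ra=np.arctan2(R_[:,0]-pv[0],R_[:,1]-pv[1]);far=R_[:,1]>45
    print(pv,'green',np.percentile(ga,[1,50,99]),'needle line',np.arctan2(*w),'from pivot',np.median(ra[far]),np.hypot(*(G_-pv).T).min(),np.hypot(*(R_-pv).T).max())
E
```

```text
[-5.58462177 22.5604773 ] green [0.29636435 0.40026932 0.53117361] needle line 0.5092247233249519 from pivot 0.5106750672265808 37.1846586050639 41.85046889244107
[-4.32603447 24.0904551 ] green [0.32671828 0.42231369 0.54305662] needle line 0.5226423072103414 from pivot 0.5242136831149228 38.62128285307031 43.33819412108542
```

The needle is at about 0.50, past the middle. I'll turn back through the play with the blade re-centred, then nudge it.

>>> jog_arm(
  targets=[
    {"dx": 0, "dy": 0.2, "dz": 0, "rx": -0.035, "ry": 0, "rz": -0.013, "gripper": 0.9},
    {"dx": 0, "dy": 0.4, "dz": 0, "rx": -0.07, "ry": 0, "rz": -0.026, "gripper": 0.9},
    {"dx": 0, "dy": 0.6, "dz": 0, "rx": -0.105, "ry": 0, "rz": -0.039, "gripper": 0.9},
    {"dx": 0, "dy": 0.8, "dz": 0, "rx": -0.14, "ry": 0, "rz": -0.052, "gripper": 0.9},
    {"dx": 0, "dy": 1, "dz": 0, "rx": -0.175, "ry": 0, "rz": -0.064, "gripper": 0.9},
    {"dx": 0, "dy": 1.2, "dz": 0, "rx": -0.21, "ry": 0, "rz": -0.077, "gripper": 0.9},
    {"dx": 0, "dy": 1.3, "dz": 0, "rx": -0.245, "ry": 0, "rz": -0.09, "gripper": 0.9},
    {"dx": 0, "dy": 1.3, "dz": 0, "rx": -0.282, "ry": 0, "rz": -0.103, "gripper": 0.9},
  ],
)

```text
t: 23.4
eef_pos: [0.5372, 0.2319, 0.1107]
ee_rot: [-2.892, 0.27, 0.339]
force: [-0.2, -0.5, -0.2]
width: 0.0199
gripper_force: 50.0
```

```bash
cat > rd.py <<'E'
from nd import *
az,el=.44,.611;n=np.array([-np.cos(az)*np.cos(el),-np.sin(az)*np.cos(el),np.sin(el)]);c=np.array([.592,.2575,.066])+.0015*n
g=arm.grab_frame('wrist');R_,G_=needle(g,c,n)
m=R_.mean(0);w=np.linalg.svd(R_-m)[2][0];w*=np.sign(w[1]);a=np.arctan2(*w)
k=((R_-m)@w).max();tip=m+w*k;pv=tip-w*41.8
ga=np.arctan2(G_[:,0]-pv[0],G_[:,1]-pv[1]);print('needle line',a,'tip',tip,'pivot',pv,'green',np.percentile(ga,[1,50,99]),len(R_),len(G_))
s=arm.get_state();E=R.from_euler('xyz',s['ee_rot']);Rt=E*(R.from_euler('x',np.pi)*R.from_euler('y',.35)).inv()
up=np.array([0,0,1.])-n*n[2];up/=np.linalg.norm(up);rt=np.cross(up,n);zt=Rt.apply([0,0,1]);print('tool roll',np.arctan2(zt@rt,zt@up))
E
python3 rd.py; python3 st.py|head -1
```

```text
needle line 0.5028979896197923 tip [16.73788876 58.09470195] pivot [-3.40832126 21.4699805 ] green [0.28015689 0.37933653 0.50723227] 294 403
tool roll 0.2893518093513642
[0.53674412 0.23259105 0.11070207] [-2.89145754  0.27026023  0.34090734] F in tool [ 0.50745779 -0.46524107 -0.60278142] sc-tip [-6.71351678 -1.82624735  0.23820775] (np.float64(254.35603317174719), np.float64(95.22566616421167)) (np.float64(258.0283308638272), np.float64(108.09883141310235))
```

>>> jog_arm(
  targets=[
    {"dx": 0, "dy": 0.3, "dz": 0, "rx": -0.02, "ry": 0, "rz": -0.007, "gripper": 0.9},
    {"dx": 0, "dy": 0.5, "dz": 0, "rx": -0.04, "ry": 0, "rz": -0.014, "gripper": 0.9},
    {"dx": 0, "dy": 0.5, "dz": 0, "rx": -0.06, "ry": 0, "rz": -0.021, "gripper": 0.9},
    {"dx": 0, "dy": 0.5, "dz": 0, "rx": -0.08, "ry": 0, "rz": -0.029, "gripper": 0.9},
    {"dx": 0, "dy": 0.5, "dz": 0, "rx": -0.094, "ry": 0, "rz": -0.034, "gripper": 0.9},
    {"dx": 0, "dy": 0.5, "dz": 0, "rx": -0.094, "ry": 0, "rz": -0.034, "gripper": 0.9},
    {"dx": 0, "dy": 0.5, "dz": 0, "rx": -0.094, "ry": 0, "rz": -0.034, "gripper": 0.9},
    {"dx": 0, "dy": 0.5, "dz": 0, "rx": -0.094, "ry": 0, "rz": -0.034, "gripper": 0.9},
  ],
)

```text
t: 24.17
eef_pos: [0.5371, 0.2304, 0.1101]
ee_rot: [-2.976, 0.265, 0.373]
force: [0.1, 3.2, 0.6]
width: 0.0199
gripper_force: 50.0
```

```bash
python3 rd.py; python3 st.py|head -1
```

```text
needle line 0.37541965017903045 tip [13.00120233 60.35815531] pivot [-2.32531042 21.46936506] green [0.27192724 0.411727   0.51307182] 308 400
tool roll 0.19422635125655083
[0.53720191 0.23022706 0.11005114] [-2.97630308  0.2647837   0.37233719] F in tool [0.12885726 2.58555574 0.01561684] sc-tip [-6.59124879  1.02411607  0.55172858] (np.float64(254.70484176368961), np.float64(94.7202586294012)) (np.float64(252.65922846898033), np.float64(107.15557766515322))
```

>>> jog_arm(
  targets=[
    {"dx": 0, "dy": -0.1, "dz": 0, "rx": 0.04, "ry": 0, "rz": 0.015, "gripper": 0.9},
    {"dx": 0, "dy": -0.2, "dz": 0, "rx": 0.08, "ry": 0, "rz": 0.029, "gripper": 0.9},
    {"dx": 0, "dy": -0.3, "dz": 0, "rx": 0.12, "ry": 0, "rz": 0.043, "gripper": 0.9},
    {"dx": 0, "dy": -0.3, "dz": 0, "rx": 0.15, "ry": 0, "rz": 0.054, "gripper": 0.9},
    {"dx": 0, "dy": -0.3, "dz": 0, "rx": 0.17, "ry": 0, "rz": 0.061, "gripper": 0.9},
    {"dx": 0, "dy": -0.3, "dz": 0, "rx": 0.17, "ry": 0, "rz": 0.061, "gripper": 0.9},
    {"dx": 0, "dy": -0.3, "dz": 0, "rx": 0.17, "ry": 0, "rz": 0.061, "gripper": 0.9},
    {"dx": 0, "dy": -0.3, "dz": 0, "rx": 0.17, "ry": 0, "rz": 0.061, "gripper": 0.9},
  ],
)

```text
t: 24.93
eef_pos: [0.5369, 0.2303, 0.11]
ee_rot: [-2.824, 0.28, 0.311]
force: [0.1, -0.1, -0.6]
width: 0.0197
gripper_force: 50.0
```

```bash
python3 rd.py; python3 st.py
```

```text
needle line 0.35277013187199047 tip [10.63034409 61.17237383] pivot [-3.81150052 21.9464497 ] green [0.28177986 0.42132101 0.52147226] 301 390
tool roll 0.37336328533533697
[0.53678942 0.23074882 0.11009014] [-2.82369999  0.27959148  0.31199544] F in tool [ 0.83297521 -0.40753799 -0.95054518] sc-tip [-6.44487     0.08061033  0.72257928] (np.float64(253.83423337243667), np.float64(94.74078943263812)) (np.float64(253.6840549492009), np.float64(106.77297637487496))
60 ggggggggggggggggggggggggggggggggggggggggggggggggggggggggggggggggggggggggggggggggggggg
64 ggggggggggggggggggggggggggggggggggggggggggggggggggggggggggggggggggggggggggggggggggggg
68 ggggggggggggggggggggggggggggggggggggggggggggggggggggggggggggggggggggggggggggggggggggg
72 ggggggggggggggggggggggggggggggggggggggggggggggggggggggggggggggggggggggggggggggggggggg
76 ggggggggggggggggggggggggggggggggggggggggggggggggggggggggggggggggggggggggggggggggggggg
80 ggggggggggggggggggggggggggggggggggggggggggggggggggggggggggggggggggggggggggggggggggggg
84 ggggggggggggggggggggggggggggggggggggggggggggggggggggggggggggggggggggggggggggggggggggg
88 ggggggggggggggggggggggggggggggggggggggggggggggggggggggggggggggggggggggggggggggggggggg
92 g..gggg..g.gggg.........gggggggggggggggggggggggggggggggggggggg...gggggggggggggggggggg
96 g.......................ggggggggggggggggggggggggggwggggwgwggggggggggggggggggggggggggg
100 ggggg...............ggBBBBBBBBBBBBggggwwwggggBBBBBBBBBBBBBBBggggggggggggggggggggggggg
104 ggggggggggggggggBBBBBBBBBBBBBBBBBBggwwwwwwgggBBBBBBBBBBBBBBBBBBgggggggggggggggggggggg
108 gggggggggggggggggggggBBBBBBBBBBBBBggwwwwwwgggBBBBBBBBBBBBBggggggggggggggggggggggggggg
112 gggggggggggggggggggggggggggggggggggggwwwwwggggggggggggggggggggggggggggggggggggggggggg
116 gggggggggggggggggggggggggggggg..................ggggggggggggggggggggggggggggggggggggg
120 gggggggggggggggggggggggg...ggg..g...g..................gggggggggggggggggggggggggggggg
```

>>> jog_arm(
  targets=[
    {"dx": 0, "dy": 0, "dz": 0, "rx": 0.03, "ry": 0, "rz": 0.01, "gripper": 0.9},
    {"dx": 0, "dy": 0, "dz": 0, "rx": 0.06, "ry": 0, "rz": 0.021, "gripper": 0.9},
    {"dx": 0, "dy": 0, "dz": 0, "rx": 0.09, "ry": 0, "rz": 0.033, "gripper": 0.9},
    {"dx": 0, "dy": 0, "dz": 0, "rx": 0.12, "ry": 0, "rz": 0.043, "gripper": 0.9},
    {"dx": 0, "dy": 0, "dz": 0, "rx": 0.14, "ry": 0, "rz": 0.051, "gripper": 0.9},
    {"dx": 0, "dy": 0, "dz": 0, "rx": 0.14, "ry": 0, "rz": 0.051, "gripper": 0.9},
    {"dx": 0, "dy": 0, "dz": 0, "rx": 0.14, "ry": 0, "rz": 0.051, "gripper": 0.9},
    {"dx": 0, "dy": 0, "dz": 0, "rx": 0.14, "ry": 0, "rz": 0.051, "gripper": 0.9},
  ],
)

```text
t: 25.7
eef_pos: [0.5369, 0.2306, 0.1101]
ee_rot: [-2.698, 0.298, 0.262]
force: [0.2, -1.3, -1.1]
width: 0.0198
gripper_force: 49.9
```

```bash
python3 rd.py; python3 st.py|head -1
```

```text
needle line 0.35360950040016453 tip [ 9.54757006 61.57772066] pivot [-4.92719446 22.36393237] green [0.28740156 0.43206626 0.5289013 ] 318 356
tool roll 0.5221271902483436
[0.53685316 0.23074071 0.11010298] [-2.69792958  0.29840277  0.26263529] F in tool [ 1.37497578 -1.87372234 -0.46361559] sc-tip [-6.48204437 -0.08872227  0.66126455] (np.float64(254.017602104021), np.float64(94.72036391315699)) (np.float64(254.20630748147482), np.float64(106.86831070114617))
```

>>> jog_arm(
  targets=[
    {"dx": 0, "dy": 0, "dz": 0, "rx": 0.019, "ry": 0, "rz": 0.007, "gripper": 0.9},
    {"dx": 0, "dy": 0, "dz": 0, "rx": 0.037, "ry": 0, "rz": 0.014, "gripper": 0.9},
    {"dx": 0, "dy": 0, "dz": 0, "rx": 0.056, "ry": 0, "rz": 0.02, "gripper": 0.9},
    {"dx": 0, "dy": 0, "dz": 0, "rx": 0.07, "ry": 0, "rz": 0.025, "gripper": 0.9},
    {"dx": 0, "dy": 0, "dz": 0, "rx": 0.07, "ry": 0, "rz": 0.025, "gripper": 0.9},
    {"dx": 0, "dy": 0, "dz": 0, "rx": 0.07, "ry": 0, "rz": 0.025, "gripper": 0.9},
    {"dx": 0, "dy": 0, "dz": 0, "rx": 0.07, "ry": 0, "rz": 0.025, "gripper": 0.9},
    {"dx": 0, "dy": 0, "dz": 0, "rx": 0.07, "ry": 0, "rz": 0.025, "gripper": 0.9},
  ],
)

```text
t: 26.47
eef_pos: [0.5369, 0.2305, 0.11]
ee_rot: [-2.634, 0.31, 0.239]
force: [-1.0, -2.4, -2.9]
width: 0.02
gripper_force: 49.8
```

```bash
python3 rd.py; python3 st.py|head -1
```

```text
needle line 0.3657184164087523 tip [ 9.44880683 61.69482091] pivot [-5.49972138 22.65917689] green [0.29195384 0.44004989 0.5342674 ] 315 334
tool roll 0.5971926808957435
[0.53688507 0.23052343 0.11000222] [-2.63452338  0.3101197   0.23882152] F in tool [ 0.73513831 -2.49581973 -0.85182913] sc-tip [-6.48690222  0.04835857  0.65353576] (np.float64(253.9370519749872), np.float64(94.70373750492723)) (np.float64(253.84903418388512), np.float64(106.86596236922009))
```

>>> jog_arm(
  targets=[
    {"dx": 0, "dy": 0, "dz": 0, "rx": 0.015, "ry": 0, "rz": 0.005, "gripper": 0.9},
    {"dx": 0, "dy": 0, "dz": 0, "rx": 0.03, "ry": 0, "rz": 0.011, "gripper": 0.9},
    {"dx": 0, "dy": 0, "dz": 0, "rx": 0.045, "ry": 0, "rz": 0.016, "gripper": 0.9},
    {"dx": 0, "dy": 0, "dz": 0, "rx": 0.052, "ry": 0, "rz": 0.019, "gripper": 0.9},
    {"dx": 0, "dy": 0, "dz": 0, "rx": 0.052, "ry": 0, "rz": 0.019, "gripper": 0.9},
    {"dx": 0, "dy": 0, "dz": 0, "rx": 0.052, "ry": 0, "rz": 0.019, "gripper": 0.9},
    {"dx": 0, "dy": 0, "dz": 0, "rx": 0.052, "ry": 0, "rz": 0.019, "gripper": 0.9},
    {"dx": 0, "dy": 0, "dz": 0, "rx": 0.052, "ry": 0, "rz": 0.019, "gripper": 0.9},
  ],
)

```text
t: 27.23
eef_pos: [0.537, 0.2306, 0.1101]
ee_rot: [-2.588, 0.32, 0.222]
force: [-0.4, -1.9, -2.4]
width: 0.0197
gripper_force: 49.8
```

```bash
python3 rd.py; python3 st.py|head -1
```

```text
needle line 0.4439143273298856 tip [12.14278807 60.68606519] pivot [-5.80937925 22.93742696] green [0.29235011 0.39325698 0.53521591] 303 319
tool roll 0.6526475636139335
[0.53690997 0.23060336 0.11009059] [-2.58763427  0.31958157  0.22163785] F in tool [ 0.88281269 -3.06850438 -1.43405819] sc-tip [-6.48306113 -0.1450595   0.59926886] (np.float64(253.84666430558943), np.float64(94.75914935559096)) (np.float64(254.147304190771), np.float64(106.9542763224186))
```

The needle reads about 0.43 after correcting for bias, which is close to the middle. Back off the twist and withdraw.

>>> jog_arm(
  targets=[
    {"dx": 0, "dy": 0, "dz": 0, "rx": -0.07, "ry": 0, "rz": -0.026, "gripper": 0.9},
    {"dx": 0, "dy": 0, "dz": 0, "rx": -0.14, "ry": 0, "rz": -0.051, "gripper": 0.9},
    {"dx": 0, "dy": 0, "dz": 0, "rx": -0.2, "ry": 0, "rz": -0.073, "gripper": 0.9},
    {"dx": 0, "dy": 0, "dz": 0, "rx": -0.2, "ry": 0, "rz": -0.073, "gripper": 0.9},
    {"dx": 0, "dy": 0, "dz": 0, "rx": -0.2, "ry": 0, "rz": -0.073, "gripper": 0.9},
    {"dx": -4, "dy": 0, "dz": -1.5, "rx": -0.2, "ry": 0, "rz": -0.073, "gripper": 0.9},
    {"dx": -9, "dy": 0, "dz": -3.3, "rx": -0.2, "ry": 0, "rz": -0.073, "gripper": 0.9},
    {"dx": -16, "dy": 0, "dz": -5.8, "rx": -0.2, "ry": 0, "rz": -0.073, "gripper": 0.9},
  ],
)

```text
t: 28.0
eef_pos: [0.524, 0.224, 0.1197]
ee_rot: [-2.766, 0.288, 0.288]
force: [0.1, 0.8, -0.8]
width: 0.0196
gripper_force: 50.0
```

>>> jog_arm(
  targets=[
    {"dx": -6, "dy": 0, "dz": -2.2, "rx": 0, "ry": 0, "rz": 0, "gripper": 0.9},
    {"dx": -14, "dy": 0, "dz": -5.1, "rx": 0, "ry": 0, "rz": 0, "gripper": 0.9},
    {"dx": -22, "dy": 0, "dz": -8, "rx": 0, "ry": 0, "rz": 0, "gripper": 0.9},
    {"dx": -28, "dy": 0, "dz": -10.2, "rx": 0, "ry": 0, "rz": 0, "gripper": 0.9},
    {"dx": -28, "dy": 0, "dz": -10.2, "rx": 0, "ry": 0, "rz": 0, "gripper": 0.9},
    {"dx": -28, "dy": 0, "dz": -10.2, "rx": 0, "ry": 0, "rz": 0, "gripper": 0.9},
    {"dx": -28, "dy": 0, "dz": -10.2, "rx": 0, "ry": 0, "rz": 0, "gripper": 0.9},
    {"dx": -28, "dy": 0, "dz": -10.2, "rx": 0, "ry": 0, "rz": 0, "gripper": 0.9},
  ],
)

```text
t: 28.67
eef_pos: [0.5023, 0.2142, 0.1366]
ee_rot: [-2.767, 0.287, 0.29]
force: [-0.2, 0.7, -1.2]
width: 0.0198
gripper_force: 50.0
```

```bash
python3 rd.py; python3 st.py|head -1; python3 - <<'E'
from h import *
E=R.from_euler('z',.327)*R.from_euler('x',np.pi)*R.from_euler('y',.353)
print(rel(target=[.5107,-.013,.12],Rt=E))
s=arm.get_state();print(s['q'])
E
```

```text
[0.50225621 0.21419691 0.13641736] [-2.76719411  0.2875514   0.28972347] F in tool [ 0.50493911 -0.70610225 -0.96627505] sc-tip [40.02580232  0.26911494  0.98014614] (np.float64(254.2364967368944), np.float64(94.7365009357471)) (np.float64(253.65641317910837), np.float64(17.58797750655188))
([-49.8, 216.5, -50.9], [-0.36, 0.626, -0.157])
[ 0.45821728  0.42444045 -0.07591131 -0.43177787 -1.31433556  1.51036322]rd.py:4: RuntimeWarning: Mean of empty slice.
  m=R_.mean(0);w=np.linalg.svd(R_-m)[2][0];w*=np.sign(w[1]);a=np.arctan2(*w)
  ret = um.true_divide(
Traceback (most recent call last):
  File "rd.py", line 5, in <module>
    k=((R_-m)@w).max();tip=m+w*k;pv=tip-w*41.8
ValueError: zero-size array to reduction operation maximum which has no identity
```

>>> jog_arm(
  targets=[
    {"dx": -6, "dy": 10, "dz": -12, "rx": -0.03, "ry": 0.05, "rz": -0.012, "gripper": 0.9},
    {"dx": -13, "dy": 40, "dz": -25, "rx": -0.075, "ry": 0.13, "rz": -0.033, "gripper": 0.9},
    {"dx": -20, "dy": 75, "dz": -33, "rx": -0.125, "ry": 0.215, "rz": -0.055, "gripper": 0.9},
    {"dx": -27, "dy": 110, "dz": -40, "rx": -0.175, "ry": 0.3, "rz": -0.076, "gripper": 0.9},
    {"dx": -34, "dy": 145, "dz": -46, "rx": -0.225, "ry": 0.39, "rz": -0.1, "gripper": 0.9},
    {"dx": -41, "dy": 175, "dz": -50, "rx": -0.275, "ry": 0.475, "rz": -0.12, "gripper": 0.9},
    {"dx": -46, "dy": 200, "dz": -51, "rx": -0.32, "ry": 0.555, "rz": -0.14, "gripper": 0.9},
    {"dx": -50, "dy": 216, "dz": -51, "rx": -0.36, "ry": 0.626, "rz": -0.157, "gripper": 0.9},
  ],
)

```text
t: 29.43
eef_pos: [0.5101, -0.0139, 0.1211]
ee_rot: [3.141, -0.359, 0.327]
force: [0.8, -3.0, -1.1]
width: 0.0196
gripper_force: 50.0
```

>>> jog_arm(
  targets=[
    {"dx": 0, "dy": 0, "dz": 0, "rx": 0, "ry": 0, "rz": 0, "gripper": 0.9},
    {"dx": 0, "dy": 0, "dz": 0, "rx": 0, "ry": 0, "rz": 0, "gripper": 0.9},
    {"dx": 0, "dy": 0, "dz": 0, "rx": 0, "ry": 0, "rz": 0, "gripper": 0.9},
    {"dx": 0, "dy": 0, "dz": 0, "rx": 0, "ry": 0, "rz": 0, "gripper": 0.9},
    {"dx": 0, "dy": 0, "dz": 0, "rx": 0, "ry": 0, "rz": 0, "gripper": 0.9},
    {"dx": 0, "dy": 0, "dz": 0, "rx": 0, "ry": 0, "rz": 0, "gripper": 0.9},
    {"dx": 0, "dy": 0, "dz": 0, "rx": 0, "ry": 0, "rz": 0, "gripper": 0.9},
    {"dx": 0, "dy": 0, "dz": 0, "rx": 0, "ry": 0, "rz": 0, "gripper": 0.9},
  ],
)

```text
t: 30.1
eef_pos: [0.5108, -0.0124, 0.1207]
ee_rot: [-3.141, -0.354, 0.327]
force: [0.3, -0.5, -0.7]
width: 0.0197
gripper_force: 50.0
```

```bash
cat > cr.py <<'E'
from h import *
import sys
g=arm.grab_frame('wrist')
E=R.from_euler('z',.327)*R.from_euler('x',np.pi)*R.from_euler('y',.355)
s=arm.get_state();print(s['eef_pos'],s['ee_rot'],s['force'],s['q'])
print(rel(target=[.510,-.0127,float(sys.argv[1])],Rt=E))
E
python3 cr.py .085
```

```text
[ 0.51067237 -0.01252926  0.12068123] [-3.14128301 -0.3535704   0.32649702] [ 0.38763391  0.77976794 -2.07997566] [ 0.37150706  0.06287158 -0.79249564  0.04307669 -0.36248225  1.4882866 ]
([-13.0, -0.0, 33.2], [-0.0, 0.001, -0.0])
```

>>> jog_arm(
  targets=[
    {"dx": -5, "dy": 0, "dz": 14, "rx": 0, "ry": 0, "rz": 0, "gripper": 0.9},
    {"dx": -10.5, "dy": 0, "dz": 28, "rx": 0, "ry": 0, "rz": 0, "gripper": 0.9},
    {"dx": -15.5, "dy": 0, "dz": 41, "rx": 0, "ry": 0, "rz": 0, "gripper": 0.9},
    {"dx": -19, "dy": 0, "dz": 51, "rx": 0, "ry": 0, "rz": 0, "gripper": 0.9},
    {"dx": -21.5, "dy": 0, "dz": 58, "rx": 0, "ry": 0, "rz": 0, "gripper": 0.9},
    {"dx": -23.2, "dy": 0, "dz": 62.5, "rx": 0, "ry": 0, "rz": 0, "gripper": 0.9},
    {"dx": -23.2, "dy": 0, "dz": 62.5, "rx": 0, "ry": 0, "rz": 0, "gripper": 0.9},
    {"dx": -23.2, "dy": 0, "dz": 62.5, "rx": 0, "ry": 0, "rz": 0, "gripper": 0.9},
  ],
)

```text
t: 30.82
eef_pos: [0.5114, -0.013, 0.0557]
ee_rot: [3.142, -0.357, 0.326]
force: [-7.0, -7.4, 19.7]
width: 0.0199
gripper_force: 50.0
```

```bash
python3 cr.py .0537
```

```text
[ 0.51134712 -0.01302223  0.05572532] [ 3.14151682 -0.3568844   0.32593976] [-7.44342521 -7.79167619 20.64779144] [ 0.36717329  0.18966349 -0.89734745  0.11365548 -0.12799911  1.41942463]
([-1.8, -0.7, 1.5], [0.0, -0.002, -0.001])
```

>>> jog_arm(
  targets=[
    {"dx": 0, "dy": 0, "dz": -2, "rx": 0, "ry": 0, "rz": 0, "gripper": 0.9},
    {"dx": 0, "dy": 0, "dz": -4, "rx": 0, "ry": 0, "rz": 0, "gripper": 0.9},
    {"dx": 0, "dy": 0, "dz": -6, "rx": 0, "ry": 0, "rz": 0, "gripper": 0.9},
    {"dx": 0, "dy": 0, "dz": -7, "rx": 0, "ry": 0, "rz": 0, "gripper": 0.9},
    {"dx": 0, "dy": 0, "dz": -7, "rx": 0, "ry": 0, "rz": 0, "gripper": 0.9},
    {"dx": 0, "dy": 0, "dz": -7, "rx": 0, "ry": 0, "rz": 0, "gripper": 0.9},
    {"dx": 0, "dy": 0, "dz": -7, "rx": 0, "ry": 0, "rz": 0, "gripper": 0.9},
    {"dx": 0, "dy": 0, "dz": -7, "rx": 0, "ry": 0, "rz": 0, "gripper": 0.9},
  ],
)

```text
t: 31.53
eef_pos: [0.5079, -0.0134, 0.0604]
ee_rot: [-3.141, -0.353, 0.327]
force: [-0.5, 0.3, -0.8]
width: 0.0195
gripper_force: 50.0
```

```bash
python3 cr.py .0557
```

```text
[ 0.5079525  -0.01344045  0.06042687] [-3.14136812 -0.35333597  0.32663132] [-0.25814595 -0.05722041 -1.48593328] [ 0.36985291  0.17546793 -0.89002691  0.09680445 -0.15296476  1.43456087]
([0.4, -0.0, 5.2], [-0.0, 0.002, -0.0])
```

>>> jog_arm(
  targets=[
    {"dx": -0.5, "dy": 0, "dz": 1.3, "rx": 0, "ry": 0, "rz": 0, "gripper": 0.9},
    {"dx": -1, "dy": 0, "dz": 2.6, "rx": 0, "ry": 0, "rz": 0, "gripper": 0.9},
    {"dx": -1.4, "dy": 0, "dz": 4, "rx": 0, "ry": 0, "rz": 0, "gripper": 0.9},
    {"dx": -1.5, "dy": 0, "dz": 4.4, "rx": 0, "ry": 0, "rz": 0, "gripper": 0.9},
    {"dx": -1.5, "dy": 0, "dz": 4.4, "rx": 0, "ry": 0, "rz": 0, "gripper": 0.9},
    {"dx": -1.5, "dy": 0, "dz": 4.4, "rx": 0, "ry": 0, "rz": 0, "gripper": 0.9},
    {"dx": -1.5, "dy": 0, "dz": 4.4, "rx": 0, "ry": 0, "rz": 0, "gripper": 0.3},
    {"dx": -1.5, "dy": 0, "dz": 4.4, "rx": 0, "ry": 0, "rz": 0, "gripper": 0.3},
  ],
)

```text
t: 32.25
eef_pos: [0.5082, -0.0135, 0.0559]
ee_rot: [-3.141, -0.354, 0.326]
force: [-0.4, -0.1, 0.0]
width: 0.0279
gripper_force: 0.0
```

>>> jog_arm(
  targets=[
    {"dx": 0, "dy": 0, "dz": 0, "rx": 0, "ry": 0, "rz": 0, "gripper": 0.3},
    {"dx": 0, "dy": 0, "dz": 0, "rx": 0, "ry": 0, "rz": 0, "gripper": 0.3},
    {"dx": 0, "dy": 0, "dz": 0, "rx": 0, "ry": 0, "rz": 0, "gripper": 0.3},
    {"dx": 0, "dy": 0, "dz": 0, "rx": 0, "ry": 0, "rz": 0, "gripper": 0.3},
    {"dx": 3, "dy": 0, "dz": -10, "rx": 0, "ry": 0, "rz": 0, "gripper": 0.3},
    {"dx": 12, "dy": 0, "dz": -35, "rx": 0, "ry": 0, "rz": 0, "gripper": 0.3},
    {"dx": 24, "dy": 0, "dz": -65, "rx": 0, "ry": 0, "rz": 0, "gripper": 0.3},
    {"dx": 36, "dy": 0, "dz": -100, "rx": 0, "ry": 0, "rz": 0, "gripper": 0.3},
  ],
)

```text
t: 32.92
eef_pos: [0.5064, -0.0138, 0.1622]
ee_rot: [-3.141, -0.351, 0.327]
force: [2.4, 0.7, -0.8]
width: 0.0614
gripper_force: 0.0
```

```bash
python3 - <<'E'
from h import *
g=arm.grab_frame('wrist');g=arm.grab_frame('wrist');F=g['frame'];s=arm.get_state();print(s['eef_pos'],s['ee_rot'],s['force'],s['q'])
P=pts(g);m=yellow(F);m[300:]=0;m[:,:200]=0;m[:,320:]=0
v,u=np.nonzero(m&(g['z_map']>0));Q=P[v,u];k=(Q[:,2]>.03)&(Q[:,2]<.09);Q=Q[k]
c=Q.mean(0);w=np.linalg.svd(Q-c,full_matrices=False)[2][0];w*=np.sign(w[0]);print('top z',np.percentile(Q[:,2],[10,50,90]),'dir',w,'yaw',np.arctan2(w[1],w[0]),'ctr line',c)
print(cv2.minAreaRect((Q[:,:2]*1000).astype(np.float32)))
save('w8',F)
E=R.from_euler('z',.40)*R.from_euler('x',np.pi)*R.from_euler('y',.35)
print(rel(target=[.50,.19,.27],Rt=E))
E
```

```text
[ 0.51067507 -0.0126077   0.16863162] [ 3.14100526 -0.3641233   0.32815721] [ 1.01347976  0.80461162 -1.14366623] [ 0.37225295 -0.0164826  -0.73158467  0.03447099 -0.49216611  1.49920553]
top z [0.05773681 0.05868549 0.05961571] dir [ 0.94837544  0.31713505 -0.00306299] yaw 0.32270863449506126 ctr line [ 0.52116659 -0.009969    0.05865215]
((514.740966796875, -11.935720443725586), (99.08029174804688, 18.624229431152344), 18.686574935913086)
([87.7, -195.2, -75.2], [0.026, -0.014, -0.067])
```

The tool lies level in the cradle (top at z≈59 mm, yaw unchanged). Now a last check of the needle from above the controller.

>>> jog_arm(
  targets=[
    {"dx": 10, "dy": -15, "dz": -20, "rx": 0, "ry": 0, "rz": -0.01, "gripper": 0.3},
    {"dx": 22, "dy": -40, "dz": -40, "rx": 0.005, "ry": 0, "rz": -0.02, "gripper": 0.3},
    {"dx": 34, "dy": -70, "dz": -55, "rx": 0.01, "ry": -0.005, "rz": -0.03, "gripper": 0.3},
    {"dx": 46, "dy": -100, "dz": -65, "rx": 0.015, "ry": -0.01, "rz": -0.04, "gripper": 0.3},
    {"dx": 58, "dy": -130, "dz": -70, "rx": 0.02, "ry": -0.014, "rz": -0.05, "gripper": 0.3},
    {"dx": 70, "dy": -160, "dz": -75, "rx": 0.026, "ry": -0.014, "rz": -0.067, "gripper": 0.3},
    {"dx": 80, "dy": -180, "dz": -75, "rx": 0.026, "ry": -0.014, "rz": -0.067, "gripper": 0.3},
    {"dx": 88, "dy": -195, "dz": -75, "rx": 0.026, "ry": -0.014, "rz": -0.067, "gripper": 0.3},
  ],
)

```text
t: 33.68
eef_pos: [0.4983, 0.1914, 0.2639]
ee_rot: [-3.139, -0.341, 0.399]
force: [0.6, 0.1, 0.2]
width: 0.0612
gripper_force: 0.0
```

```bash
python3 - <<'E'
from nd import *
for i in range(3): g=arm.grab_frame('wrist')
np.savez('w9.npz',**g)
az,el=.44,.611;n=np.array([-np.cos(az)*np.cos(el),-np.sin(az)*np.cos(el),np.sin(el)]);c=np.array([.592,.2575,.066])+.0015*n
print(proj(g,[.592,.2575,.066]),arm.get_state()['eef_pos'],arm.get_state()['q'])
R_,G_=needle(g,c,n);print(len(R_),len(G_))
m=R_.mean(0);w=np.linalg.svd(R_-m)[2][0];w*=np.sign(w[1]);k=((R_-m)@w).max();pv=m+w*(k-41.8)
ga=np.arctan2(G_[:,0]-pv[0],G_[:,1]-pv[1]);print('needle',np.arctan2(*w),'pivot',pv,'green',np.percentile(ga,[1,50,99]))
E
```

```text
(np.float64(232.9108167287127), np.float64(133.6673204018107)) [0.49820081 0.19020116 0.262796  ] [ 0.82319531 -0.08368412 -0.61008914  0.20120434 -0.74224659  1.01993241]
51 39
needle 0.4479960106378888 pivot [-1.83305566 22.7953281 ] green [0.29568824 0.36855789 0.50354517]
```

The needle stands within the green, about 0.03–0.04 rad past the middle. The tool is in the cradle and the gripper is clear, so I'm handing in.

```bash
python3 -c "
from station import arm;print(arm.job_done())"
```

```text
the job is handed in; nothing more can be done
None
```

Job handed in: the button went fully home and the blade came out; I laid the tool back, took it afresh at a slant, turned the screw and laid the tool back in the cradle. The needle reads about 0.43–0.45 rad (middle 0.40, green 0.28–0.52); it overshot to about 0.50, so I turned it back and finished clockwise.

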